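Load the coupling stack and index the keeper over it

ROBOT

A 7-joint arm with a two-finger parallel gripper is mounted at the origin on the work surface. World frame = base frame: x ahead of the robot, y to its left, z up, the work surface at z = 0. Lengths are in m, angles in rad, forces in N, time in s.
With the tool pointing down it reaches from about 0.425 to 0.875 m from the base axis. Payload 4.7 kg.
Tool frame: the origin (TCP) lies on the mounting face of the last link; the fingertips stand 182 mm ahead of it and the grasp point (between the pads) lies 164 mm ahead of it; z points along the fingers, y is the direction in which the jaws open and shut (so a half turn about z gives the same grasp; the last joint's range is limited). The gripper opens to 87 mm and grips with 3 to 60 N. Pads are 19 mm wide; open, the fingers measure 117 mm over their backs; the gripper's body (75 mm by 190 mm) begins 51 mm behind the grasp point.
Start: joints at [1.123, 0.321, -0.07, 1.45, 0.023, 1.371, -0.057], TCP at [0.29, -0.582, 0.405] pointing down, gripper open.
Joint ranges: [-2.86, 2.86], [-0.3, 2.09], [-1.38, 1.24], [0.06, 2.45], [-1.56, 4.7], [0.09, 2.05], [-2.69, 2.69]. Speed limits (rad/s): [2.57, 2.57, 3.14, 3.14, 3.14, 3.14, 3.14].

INTERFACE

Orientations are given as a rotation vector (axis times angle).
In Python, from bench import ctrl gives the robot as it stands. The module is installed in compiled form; this text tells all that it offers.
- The arm moves only by the tool play_rows, never from a script. Its argument "targets" is text: rows parted by semicolons, each of 7 numbers parted by spaces: the shift along the tool's x, y, z in cm, then the turn, a rotation vector about the tool's x, y, z in rad, then the opening, from -1 (shut) to 1 (fully open). In form: x y z ax ay az grip; .... A call has 1 to 20 rows; each row shifts and turns the pose as measured when the row begins, along the tool's axes as they then stand; what a row does not reach is not made up. A row lasts 1/8 s, in which the tool goes at most 62.5 mm and 10.7 degrees, less where a joint would pass 70% of its speed; a pose out of reach is approached as far as the arm can. A call is refused whole if a number of a shift passes 6.25 or a number of a turn 0.188, either way. A call with a gripper value outside its range is refused whole. The fingers move at their own pace and stop on an object; "newtons" is the grip in N (left out, the last holds). Time passes only in rows, so rows that do not move let the fingers close. It gives the time, the measured TCP pose, the force and the opening at its end, in the units of the state.
- ctrl.get_state(): the state, without advancing time (a new reading comes with each control period).
- ctrl.get_image(name): name is "side" or "top"; returns a dict with "pixels" (480x640x3 uint8, blue, green, red), "depth" (480x640 float32, m along the optical axis (not along the pixel's ray), 0 where there is no reading), "intrinsics" (3x3 intrinsics, pixels), "R" (3x3) and "t" (3): a world point X has camera coordinates R X + t. Camera axes: x right, y down, z forward; pixel columns grow to the right and rows downward; lengths in m; the calibration is good to about 2 mm. A picture is of the moment at which its call begins.
- ctrl.close_job(): hands the job in, once; it reports no verdict.
The state is a dict: "time": time; "joint_positions": joint angles; "qd": joint speeds; "joint_torque": joint torques, N m; "position": TCP position; "tool_rot": TCP orientation; "ft_force": force on the tool from outside, world axes, zero at the start; "torque": the same for the moment, N m; "grip_width": opening from 0.0 (shut) to 1.0 (fully open).
Only numpy, scipy, OpenCV 4.12 (cv2) and the standard library are available. Lean on these libraries where they do the work, as an engineer would, in place of code of your own. Each camera call takes 0.05 s, during which the arm holds its last target.

TASK

In the holding fixture on the test-lab bench, stack the coupling squarely in the round pocket: first the spigoted body, then the thick spacer ring over its spigot, then the thin wide disc. Then pull the keeper's lock plunger up clear of its hole, slide the keeper over the finished stack to the next hole and let the pin go fully home in it. Finish there, still gripping the plunger knob firmly with the pin fully home (do not let go of it at the end), and leave the other things on the bench where they are.

Things in the scene. Friction and masses are not known exactly. Their poses are not given: they have to be found in the camera images.
- adapter_mid (a point): The body of the coupling, a loose steel part, standing upright on the bench at the start. A round flange 50 mm in diameter and 18 mm high, and on its centre an upright spigot 22 mm in diameter that rises to 56 mm above the underside, its last 8 mm tapering to 12 mm across. This point lies on its axis half-way up, 28 mm above its underside; z is its axis, up. 0.3 kg.
- spacer_mid (a point): The spacer: a loose aluminium ring, 46 mm outside, 26 mm hole, 14 mm high, lying flat on the bench at the start. The point is its centre, 7 mm above its underside; z is its axis. 60 g.
- disc_mid (a point): The top disc: a loose steel ring, 56 mm outside, 26 mm hole, 9 mm high, lying flat on the bench at the start. The point is its centre, 4.5 mm above its underside; z is its axis. 100 g.
- pocket (a point): Centre of the pocket floor in the fixture fixed to the bench, 12 mm above the bench. The round pocket is 53 mm across, 14 mm deep, in a grey block 90 by 86 mm whose top is 26 mm above the bench. z is up, +y runs along the rail from the pocket towards the keeper, x is across the rail. Stacked, the body's underside is on this floor, the spacer's 18 mm and the disc's 32 mm above it.
- next_hole (a point): Mouth of the next hole, into which the pin must go: in the rail's top, 26 mm above the bench, 58 mm from the pocket's centre towards the keeper. The rail (34 mm wide) has three 13 mm holes 75 mm apart: this one, the one that the pin is in at the start, and one farther back, not used. The pin is 10 mm thick with a round end.
- plunger_knob (a point): Centre of the lock plunger's knob: an upright knurled steel cylinder 26 mm across and 30 mm high on a thin stem above the keeper's carriage. With the pin home its centre is 87 mm and its top 102 mm above the bench, with 12 mm free between it and the carriage's top (60 mm above the bench). It rises straight up and travels along the rail with the carriage.
- fork_tip (a point): The keeper: a flat steel fork ahead of the carriage, two 12 mm prongs with a 32 mm slot, 56 to 63 mm above the bench. The point is midway between the prong tips; parked, 58 mm from the pocket's centre; at the next hole 17 mm past it, the prongs 3 mm above the disc on each side of the spigot. To set parts in the pocket clear of it, open and close the fingers across the rail (pocket's x).
- carriage (a joint): Position of the keeper's carriage along the rail (m): 0 at the hole where it is parked at the start, growing towards the pocket, 0.075 at the next hole, end stop at 0.083. It slides against about 1.5 N of friction, and only while the pin is out of the holes.
- plunger (a joint): Lift of the lock plunger (m): 0 with the pin fully home, 0.022 at the upper stop. The pin's end leaves the hole at 0.013. A spring pulls it down with 4 N at 0 and 7 N at the top; let down over a hole the pin snaps in, elsewhere it rides on the rail.
Things that resemble listed ones, but are neither listed nor needed, are in the scene too. What is shaped like the part that bears adapter_mid but green or turquoise is not meant. Of the things shaped like the part that bears spacer_mid, the aluminium one is meant.

How it is judged:
On the way, in this order (a step that is already met when the one before it is completed fails the run):
1. the body stands upright on the pocket floor, let go (horizontal distance between adapter_mid and pocket below 0.004 m and z of adapter_mid in the frame of pocket between 0.0255 and 0.0305 m and angle between adapter_mid's own z axis and vertical below 0.08 rad and contact force between the fingers and adapter below 0.3 N), for 0.2 s.
2. the spacer lies flat on the body's flange, round its spigot, let go (horizontal distance between adapter_mid and pocket below 0.004 m and z of adapter_mid in the frame of pocket between 0.0255 and 0.0305 m and angle between each of adapter_mid, spacer_mid's own z axis and vertical below 0.08 rad and horizontal distance between spacer_mid and pocket below 0.006 m and z of spacer_mid in the frame of pocket between 0.0225 and 0.0275 m and contact force between the fingers and spacer below 0.3 N), for 0.2 s.
3. the disc lies flat on the spacer, round the spigot, let go (horizontal distance between adapter_mid and pocket below 0.004 m and z of adapter_mid in the frame of pocket between 0.0255 and 0.0305 m and angle between each of adapter_mid, spacer_mid, disc_mid's own z axis and vertical below 0.08 rad and horizontal distance between each of spacer_mid, disc_mid and pocket below 0.006 m and z of spacer_mid in the frame of pocket between 0.0225 and 0.0275 m and z of disc_mid in the frame of pocket between 0.034 and 0.039 m and contact force between the fingers and disc below 0.3 N), for 0.2 s.
4. the plunger is pulled up clear of its hole with the keeper still at its first hole (value of joint plunger above 0.012 m and value of joint carriage between -0.02 and 0.02 m), for 0.05 s.
At the end, for the whole second after the job is handed in: Body, spacer and disc seated in the pocket in that order (axes within 4, 6, 6 mm of its centre, heights within 2.5 mm, tilt under 0.08 rad), keeper within 4 mm of the next hole, pin home (lift under 3 mm), fingers still holding the plunger knob with over 4 N (horizontal distance between adapter_mid and pocket below 0.004 m and z of adapter_mid in the frame of pocket between 0.0255 and 0.0305 m and angle between each of adapter_mid, spacer_mid, disc_mid's own z axis and vertical below 0.08 rad and horizontal distance between each of spacer_mid, disc_mid and pocket below 0.006 m and z of spacer_mid in the frame of pocket between 0.0225 and 0.0275 m and z of disc_mid in the frame of pocket between 0.034 and 0.039 m and value of joint carriage between 0.071 and 0.079 m and value of joint plunger below 0.003 m and contact force between the fingers and plunger above 4 N); the arm keeps its last pose, push and grip.
It fails at once if a bystander on the bench was displaced by more than 40 mm (distance of any of weight, coupon_a, coupon_b, wrench, screwdriver, bottle, thumbscrew from where it was at the start of the episode above 0.04 m).
It also fails if it takes over 72 s, if anything falls off the work surface, if the arm or the gripper's body presses on something with over 40 N, if the wrist force passes 120 N, or if a joint passes its speed limit or range.

## Working session

There is one attempt and no reset: what is moved stays moved. The work goes in short steps, Python scripts to look and compute and a tool call to move; the robot and the scene stay as the last step left them, time stands still between calls to the robot, and variables do not carry over. Pictures are saved under pics/ and viewed, and the job is handed in when it is done.

Besides the shell and the picture viewer there is one more tool, called after "Emit:" by a JSON object that holds its "op" and its "data", one argument or row to a line. play_rows: Moves the arm, as the interface text tells. Its arguments: {"type":"object","properties":{"targets":{"type":"string"},"newtons":{"type":"number"}},"required":["targets"]}

```bash
mkdir -p pics
cat > h.py <<'E'
import numpy as np, cv2
from bench import ctrl
from scipy.spatial.transform import Rotation as Rn
def shot(n,f):
    d=ctrl.get_image(n); cv2.imwrite('pics/'+f+'.png',d['pixels']); np.savez('/tmp/'+f+'.npz',**d); return d
def ld(f): return dict(np.load('/tmp/'+f+'.npz'))
def px2w(d,u,v,z=None):
    K=d['intrinsics'];r=np.linalg.inv(K)@np.array([u,v,1.])
    R=d['R'];t=d['t']
    if z is None:
        c=r*float(d['depth'][int(round(v)),int(round(u))]); return R.T@(c-t)
    o=-R.T@t; w=R.T@r; return o+w*(z-o[2])/w[2]
def crop(d,u0,v0,u1,v1,f,s=None):
    c=d['pixels'][v0:v1,u0:u1]; s=s or min(800/(u1-u0),600/(v1-v0))
    cv2.imwrite('pics/'+f+'.png',cv2.resize(c,None,fx=s,fy=s,interpolation=cv2.INTER_CUBIC))
def w2px(d,X):
    c=d['R']@np.array(X)+d['t']; p=d['intrinsics']@c; return p[:2]/p[2]
E
python3 - <<'E'
from h import *
s=ctrl.get_state(); print(s)
for n in('top','side'):
    d=shot(n,n+'0'); print(d['intrinsics'],d['R'],d['t'])
E
```

```text
{'time': 0.0, 'joint_positions': array([ 1.12308293,  0.32181968, -0.07008574,  1.45167885,  0.02262112,
        1.37078243, -0.05689078]), 'qd': array([ 0.00067712, -0.00038656,  0.00095113,  0.001214  , -0.00096649,
        0.00032188,  0.00142814]), 'joint_torque': array([ 1.42139299e-03, -4.91280806e+01, -4.02605440e-01, -3.12526560e+01,
       -6.36624824e-02,  4.37430537e-02,  1.66849409e-04]), 'position': array([ 0.28949899, -0.58174205,  0.40366142]), 'tool_rot': array([-3.05642439e+00, -7.18637941e-01,  8.62556978e-04]), 'ft_force': array([ 0.42290677, -0.35649319, -0.64850919]), 'torque': array([-0.03041766,  0.0143585 , -0.05651342]), 'grip_width': 0.999324570950654}
[[448.39685782   0.         318.92528994]
 [  0.         448.39685782 235.01386942]
 [  0.           0.           1.        ]] [[ 1.87775901e-02 -9.99823534e-01 -5.49776675e-04]
 [-9.95167907e-01 -1.86371439e-02 -9.64027704e-02]
 [ 9.63755124e-02  2.35733181e-03 -9.95342255e-01]] [-0.07759592  0.50178165  0.80250123]
[[621.22971736   0.         314.87186497]
 [  0.         621.22971736 245.61522981]
 [  0.           0.           1.        ]] [[-0.7778556  -0.62838821  0.00830192]
 [-0.31476344  0.3781307  -0.87059816]
 [ 0.5439344  -0.67981279 -0.49192472]] [0.3303331  0.26743325 0.71964218]
```

View pics/top0.png

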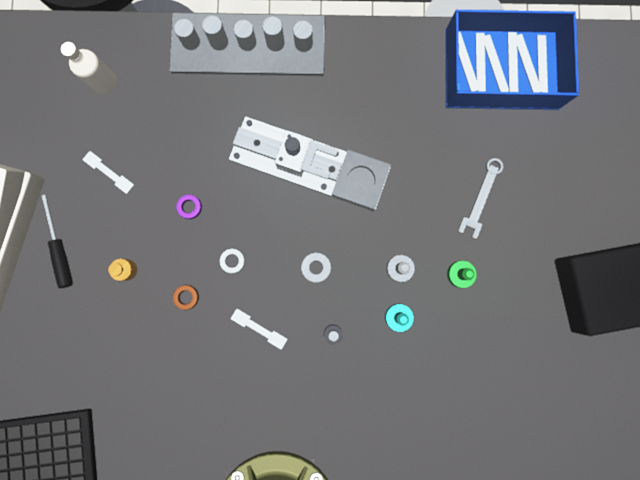

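View pics/side0.png

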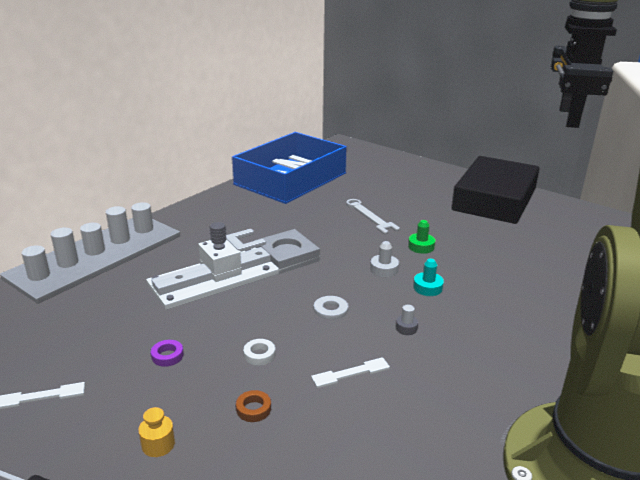

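Run:
```python
from h import *
d=ld('top0'); crop(d,160,180,500,360,'c1'); crop(d,220,100,400,220,'c2')
e=ld('side0'); crop(e,140,200,460,440,'c3')
```

```text
(no output)
```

View pics/c1.png

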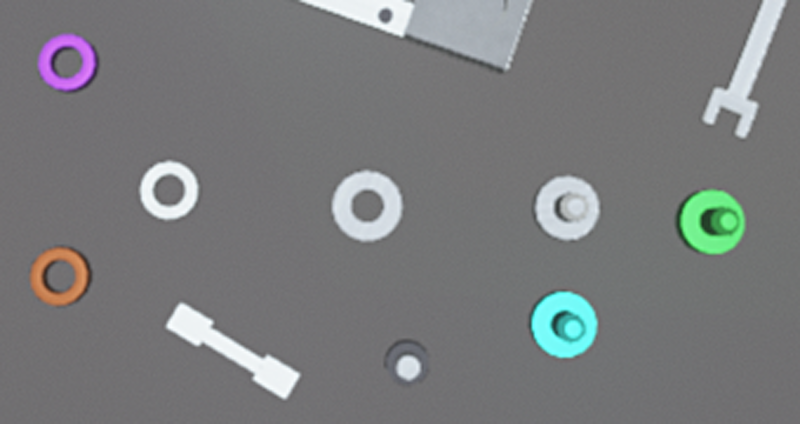

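View pics/c2.png

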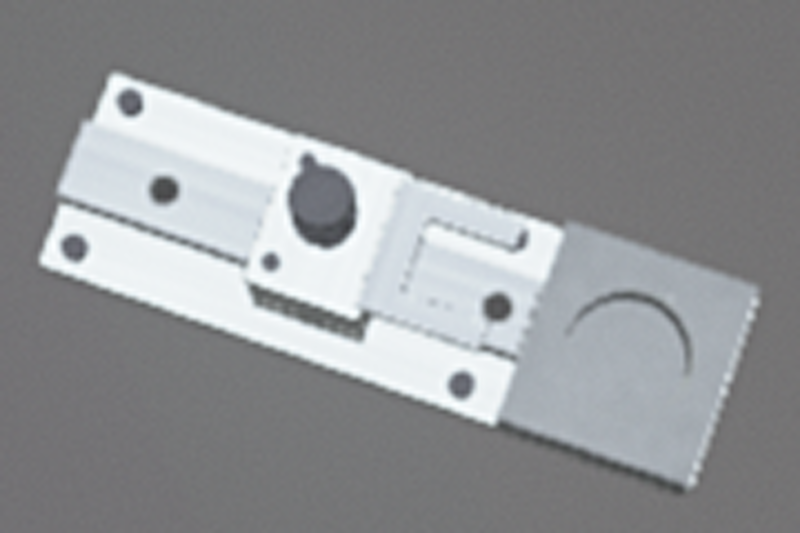

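View pics/c3.png

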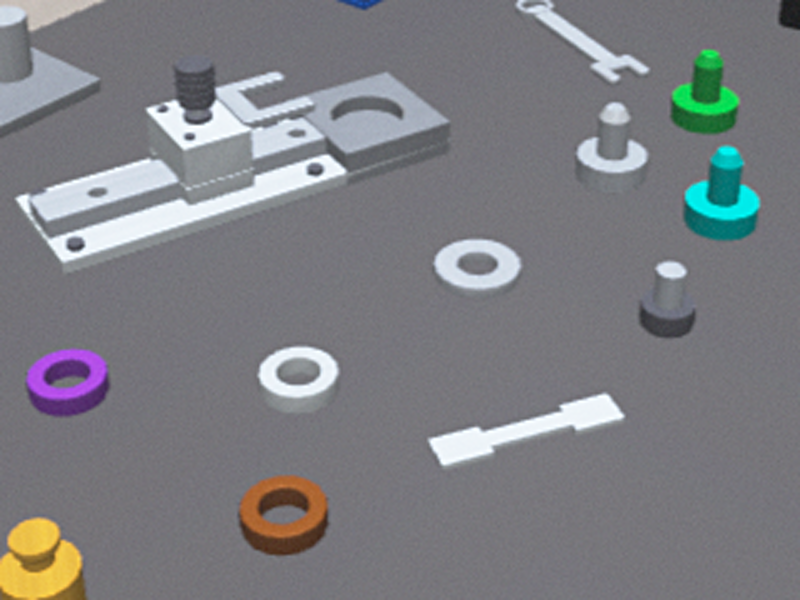

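```bash
cat >> h.py <<'E'
def cloud(d,u0,v0,u1,v1):
    K=d['intrinsics'];vv,uu=np.mgrid[v0:v1,u0:u1]
    z=d['depth'][v0:v1,u0:u1].ravel();k=z>0
    r=np.linalg.inv(K)@np.c_[uu.ravel(),vv.ravel(),np.ones(uu.size)].T
    return ((r*z-d['t'][:,None]).T@d['R'])[k]
E
python3 - <<'E'
from h import *
from scipy.optimize import least_squares
d=ld('top0');e=ld('side0')
def fit(P,r):
    # boundary-free: circle covering; use cv2 minEnclosing + centroid
    (c,rr)=cv2.minEnclosingCircle(P[:,:2].astype(np.float32)*1000)
    return np.round(c,1),round(rr,1),np.round(P[:,:2].mean(0)*1000,1),len(P)
def sel(c,lo,hi): return c[(c[:,2]>lo)&(c[:,2]<hi)]
for nm,box,sb,h in(('body',(382,248,422,288),(365,235,405,280),.018),('spacer',(214,244,248,278),(240,335,280,368),.014),('disc',(296,247,336,287),(308,290,354,322),.009)):
    for cam,b in((d,box),(e,sb)):
        c=cloud(cam,*b); 
        print(nm,np.round(np.percentile(c[:,2],[1,10,50,90,99])*1000,1))
        print(fit(sel(c,h-.003,h+.003),0))
        if nm=='body': print(' spig',fit(sel(c,.053,.06),0))
# image contours (top)
g=cv2.cvtColor(d['pixels'],cv2.COLOR_BGR2GRAY)
for nm,box,h in(('body',(382,248,422,288),.018),('spacer',(214,244,248,278),.014),('disc',(296,247,336,287),.009)):
    u0,v0,u1,v1=box; m=(g[v0:v1,u0:u1]>150).astype(np.uint8)
    cs,_=cv2.findContours(m,cv2.RETR_CCOMP,cv2.CHAIN_APPROX_NONE)
    for c in cs:
        if len(c)>15:
            (x,y),ax,a=cv2.fitEllipse(c); print(nm,len(c),x+u0,y+v0,ax,np.round(px2w(d,x+u0,y+v0,h)*1000,1))
E
```

```text
body [-3.7 -2.1  0.6 20.5 55.7]
(array([ 444.9, -219.2]), 24.8, array([ 444.8, -217.9]), 392)
 spig (array([ 445., -219.]), 7.7, array([ 444.7, -219. ]), 53)
body [-0.2  1.   3.1 34.9 57.4]
(array([ 443.4, -217.8]), 26.2, array([ 439.7, -211.9]), 233)
 spig (array([ 443.5, -217.4]), 9.0, array([ 442.9, -216.5]), 52)
spacer [-4.3 -2.6 -0.1 13.4 15.6]
(array([452.9,  94.3]), 22.8, array([452.4,  94.3]), 292)
spacer [-0.4  0.9  3.6 15.9 17.3]
(array([451.7,  95.4]), 24.0, array([450.6,  96.4]), 411)
disc [-4.  -2.3  0.2  8.9 10.7]
(array([443.7, -62.5]), 27.7, array([443.4, -62.4]), 498)
disc [-0.2  0.9  2.9 11.3 12.5]
(array([444.2, -61.5]), 29.9, array([441.4, -59.5]), 463)
body 76 400.79777908325195 267.9197998046875 (26.293210983276367, 26.668495178222656) [ 445.6 -220.3   18. ]
body 28 398.3116874694824 268.4283809661865 (7.070704936981201, 11.795312881469727) [ 444.6 -215.7   18. ]
spacer 69 231.3842430114746 260.45634269714355 (24.0142765045166, 24.193021774291992) [453.6  93.5  14. ]
spacer 39 231.2961769104004 260.2961769104004 (13.665925979614258, 14.268178939819336) [453.9  93.6  14. ]
disc 82 315.5936088562012 267.10771560668945 (29.160032272338867, 29.258899688720703) [444.4 -63.1   9. ]
disc 40 315.8791198730469 267.0 (14.329984664916992, 14.339643478393555) [444.6 -63.6   9. ]
```

Run:
```python
from h import *
d=ld('top0');e=ld('side0')
c=cloud(d,220,100,400,220)
# knob
k=c[(c[:,2]>.097)&(c[:,2]<.107)]; print('knob',len(k),cv2.minEnclosingCircle(k[:,:2].astype(np.float32)*1000),k.mean(0)*1000)
k=c[(c[:,2]>.055)&(c[:,2]<.065)]; print('carr',len(k),cv2.minAreaRect(k[:,:2].astype(np.float32)*1000))
# block
b=c[(c[:,2]>.021)&(c[:,2]<.031)]; print(len(b),cv2.minAreaRect(b[:,:2].astype(np.float32)*1000))
ce=cloud(e,130,200,340,310)
k=ce[(ce[:,2]>.096)&(ce[:,2]<.107)]; print('knob side',len(k),cv2.minEnclosingCircle(k[:,:2].astype(np.float32)*1000),k.mean(0)*1000)
# pocket floor : z 12 points inside
# corners from crop c2 (scale 800/180=4.444, origin 220,100)
s=800/180
for n,(x,y),z in(('blkTL',(566,220),.026),('blkTR',(760,288),.026),('blkBR',(688,491),.026),('blkBL',(500,424),.026),('hole_back',(164,190),.026),('hole_next',(497,306),.026),('knobtop',(324,190),.102),('screw1',(130,102),.008),('s2',(74,248),.008),('s3',(461,384),.008)):
    u=220+(x+.5)/s-.5;v=100+(y+.5)/s-.5; print(n,u,v,np.round(px2w(d,u,v,z)*1000,1))
```

```text
knob 176 ((650.3932495117188, -18.481124877929688), 13.18807315826416) [650.18274405 -18.34362178 101.00099762]
carr 1231 ((642.6054077148438, -41.87968444824219), (100.14901733398438, 64.38116455078125), 70.68879699707031)
2812 ((641.9863891601562, -45.55601501464844), (293.19451904296875, 90.92021942138672), 71.10372161865234)
knob side 149 ((650.4899291992188, -17.731081008911133), 14.892252922058105) [647.55234298 -15.52257497 101.77326008]
blkTL 346.9625 149.1125 [ 665.7 -117.7   26. ]
blkTR 390.61249999999995 164.4125 [ 638.  -199.6   26. ]
blkBR 374.4125 210.08749999999998 [ 551.2 -169.9   26. ]
blkBL 332.1125 195.0125 [578.  -91.2  26. ]
hole_back 256.5125 142.3625 [675.5  52.3  26. ]
hole_next 331.4375 168.46249999999998 [628.2 -89.2  26. ]
knobtop 292.5125 142.3625 [653.3 -20.4 102. ]
screw1 248.8625 122.5625 [719.9  70.9   8. ]
s2 236.2625 155.4125 [654.7  92.9   8. ]
s3 323.3375 186.0125 [598.4 -74.8   8. ]
```

Run:
```python
from h import *
d=ld('top0');e=ld('side0')
def enh(d,b,f):
    u0,v0,u1,v1=b; c=d['pixels'][v0:v1,u0:u1]; s=10
    c=cv2.resize(c,None,fx=s,fy=s,interpolation=cv2.INTER_CUBIC)
    g=cv2.cvtColor(c,cv2.COLOR_BGR2GRAY); g=cv2.createCLAHE(3,(2,2)).apply(g)
    g=cv2.cvtColor(g,cv2.COLOR_GRAY2BGR)
    for cx,cy,col in((.6098,-.1442,(0,0,255)),(.6085,-.1445,(0,255,0))):
        P=[(w2px(d,(cx+.0265*np.cos(a),cy+.0265*np.sin(a),.026))-[u0,v0]+.5)*s for a in np.linspace(0,6.28,90)]
        cv2.polylines(g,[np.int32(P)],True,col,1)
    cv2.imwrite('pics/'+f+'.png',g)
enh(d,(330,150,395,210),'p1'); enh(e,(250,225,325,275),'p2')
```

```text
(no output)
```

View pics/p1.png

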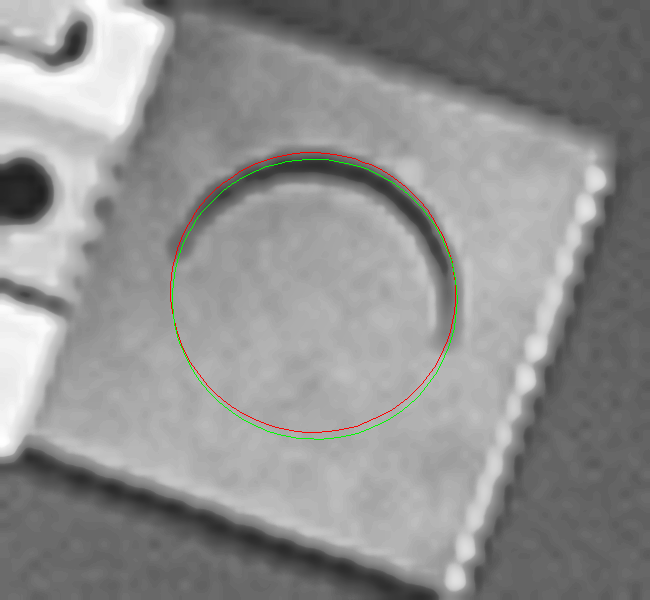

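View pics/p2.png

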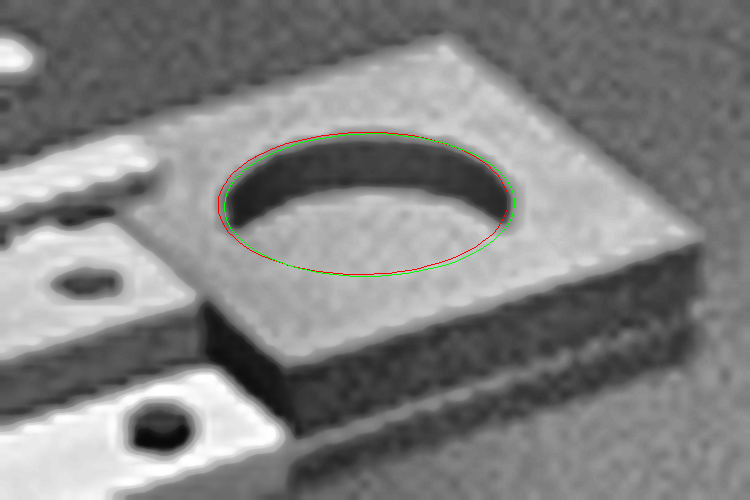

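```bash
cat >> h.py <<'E'
YA=np.array([.948,-.317,0]);YA/=np.linalg.norm(YA)
RT=np.c_[np.cross(YA,[0,0,-1]),YA,[0,0,-1]]
def plan(x,y,z,n=1):
    """grasp-point target (m); prints n rows, in tool cm/rad"""
    s=ctrl.get_state(); R=Rn.from_rotvec(s['tool_rot']); p=s['position']
    T=np.array([x,y,z])-RT[:,2]*.164
    dR=(R.inv()*Rn.from_matrix(RT)).as_rotvec()/n
    dw=(T-p)/n
    g=p+R.as_matrix()[:,2]*.164
    print('t',round(s['time'],2),'grasp now',np.round(g*1000,1),'tilt/rot err',np.round(dR*n,4),'grip',round(s['grip_width'],3),'F',np.round(s['ft_force'],1),'T',np.round(s['torque'],2))
    for i in range(n):
        sh=R.as_matrix().T@dw*100; print(np.round(sh,2),np.round(dR,3)); R=R*Rn.from_rotvec(dR)
E
python3 -c "
from h import *
plan(.445,-.2193,.16,10)"
```

```text
t 0.1 grasp now [ 289.4 -581.5  239.8] tilt/rot err [-1.700e-03 -6.000e-04 -7.862e-01] grip 1.001 F [-0.1  0.1  0.2] T [-0.06 -0.02 -0.03]
[ 3.01 -2.55  0.8 ] [-0.    -0.    -0.079]
[ 3.2  -2.31  0.8 ] [-0.    -0.    -0.079]
[ 3.37 -2.05  0.8 ] [-0.    -0.    -0.079]
[ 3.52 -1.78  0.8 ] [-0.    -0.    -0.079]
[ 3.65 -1.5   0.8 ] [-0.    -0.    -0.079]
[ 3.76 -1.2   0.8 ] [-0.    -0.    -0.079]
[ 3.84 -0.91  0.8 ] [-0.    -0.    -0.079]
[ 3.9 -0.6  0.8] [-0.    -0.    -0.079]
[ 3.93 -0.29  0.8 ] [-0.    -0.    -0.079]
[3.94 0.02 0.8 ] [-0.    -0.    -0.079]
```

Emit:
{"op": "play_rows", "data": {
  "targets": "3.0 -2.55 .8 0 0 -.079 .3; 3.2 -2.3 .8 0 0 -.079 .3; 3.4 -2.05 .8 0 0 -.079 .3; 3.5 -1.8 .8 0 0 -.079 .3; 3.65 -1.5 .8 0 0 -.079 .3; 3.75 -1.2 .8 0 0 -.079 .3; 3.85 -.9 .8 0 0 -.079 .3; 3.9 -.6 .8 0 0 -.079 .3; 3.9 -.3 .8 0 0 -.079 .3; 3.9 0 .8 0 0 -.079 .3; 0 0 0 0 0 0 .3",
  "newtons": 20
}}

```text
time: 1.48
position: [0.4422, -0.2054, 0.3166]
tool_rot: [-2.516, -1.867, 0.004]
ft_force: [0.8, -0.3, 0.3]
grip_width: 0.652
```

```bash
python3 -c "
from h import *
plan(.445,-.2193,.09,2)"
```

```text
t 1.48 grasp now [ 441.  -204.5  152.6] tilt/rot err [-0.0086 -0.0033  0.0288] grip 0.652 F [ 0.8 -0.3  0.3] T [-0.03 -0.1   0.01]
[-0.63  0.36  3.12] [-0.004 -0.002  0.014]
[-0.62  0.36  3.13] [-0.004 -0.002  0.014]
```

Emit:
{"op": "play_rows", "data": {
  "targets": "-.6 .4 2.5 -.004 -.002 .014 .3; -.6 .35 2.5 -.004 -.002 .014 .3; 0 0 0 0 0 0 .3"
}}

```text
time: 1.85
position: [0.4448, -0.2209, 0.2655]
tool_rot: [2.551, 1.832, -0.004]
ft_force: [-0.7, -0.1, 0.2]
grip_width: 0.649
```

```bash
python3 -c "
from h import *
plan(.445,-.2193,.04,3)
d=shot('top','t1'); crop(d,340,200,480,320,'t1c')"
```

```text
t 1.85 grasp now [ 444.7 -221.3  101.5] tilt/rot err [-0.0003  0.0025 -0.0024] grip 0.649 F [-0.7 -0.1  0.2] T [-0.01 -0.04  0.03]
[ 0.06 -0.01  2.05] [-0.     0.001 -0.001]
[ 0.06 -0.01  2.05] [-0.     0.001 -0.001]
[ 0.05 -0.01  2.05] [-0.     0.001 -0.001]
```

View pics/t1c.png

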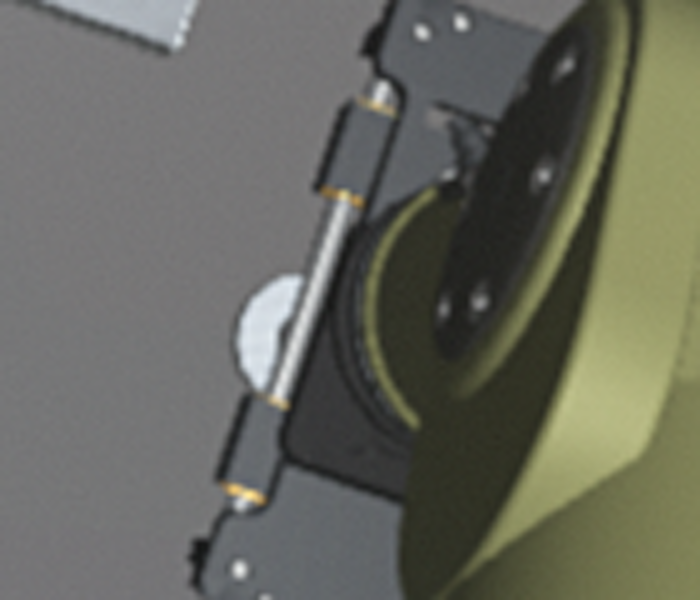

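Emit:
{"op": "play_rows", "data": {
  "targets": ".05 0 2 0 0 0 .3; .05 0 2 0 0 0 .3; .05 0 1.9 0 0 0 .3; 0 0 0 0 0 0 .3; 0 0 0 0 0 0 .3"
}}

```text
time: 2.52
position: [0.4482, -0.2221, 0.2132]
tool_rot: [2.544, 1.823, 0.003]
ft_force: [0.2, 0.7, 0.5]
grip_width: 0.648
```

```bash
python3 -c "
from h import *
plan(.445,-.2193,.041,1)
d=shot('side','s1'); crop(d,330,190,450,290,'s1c')"
```

```text
t 2.52 grasp now [ 449.7 -223.6   49.2] tilt/rot err [ 0.0112  0.0054 -0.0047] grip 0.648 F [0.2 0.7 0.5] T [-0.01 -0.04  0.02]
[ 0.17 -0.4   0.81] [ 0.011  0.005 -0.005]
```

View pics/s1c.png

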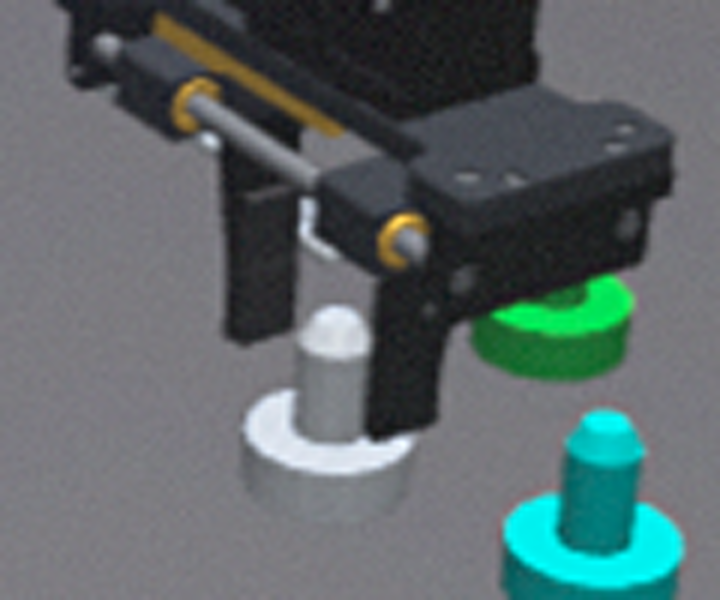

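Emit:
{"op": "play_rows", "data": {
  "targets": ".17 -.4 .8 .011 .005 -.005 .3; 0 0 0 0 0 0 .3"
}}

```text
time: 2.82
position: [0.4451, -0.2194, 0.2059]
tool_rot: [2.548, 1.835, 0.0]
ft_force: [1.2, 0.1, -0.5]
grip_width: 0.653
```

```bash
python3 -c "
from h import *
plan(.445,-.2193,.041,1)"
```

```text
t 2.83 grasp now [ 445.3 -219.6   41.9] tilt/rot err [0.0015 0.0008 0.0004] grip 0.653 F [ 1.2  0.1 -0.5] T [ 0.01 -0.08 -0.02]
[ 0.   -0.02  0.09] [0.001 0.001 0.   ]
```

Excellent; grip.

Emit:
{"op": "play_rows", "data": {
  "targets": "0 0 .1 .001 .001 0 -1; 0 0 0 0 0 0 -1; 0 0 0 0 0 0 -1; 0 0 0 0 0 0 -1; 0 0 0 0 0 0 -1; 0 0 0 0 0 0 -1",
  "newtons": 25
}}

```text
time: 3.58
position: [0.4453, -0.2195, 0.2052]
tool_rot: [2.548, 1.836, 0.001]
ft_force: [-0.2, -0.3, -0.5]
grip_width: 0.241
```

```bash
python3 -c "
from h import *
plan(.445,-.2193,.041,1)
plan(.445,-.2193,.12,2)"
```

```text
t 3.58 grasp now [ 445.5 -219.5   41.2] tilt/rot err [ 0.0009 -0.0001  0.0005] grip 0.241 F [-0.2 -0.3 -0.5] T [-0.02  0.02 -0.03]
[ 0.01 -0.04  0.02] [ 0.001 -0.     0.001]
t 3.58 grasp now [ 445.5 -219.5   41.2] tilt/rot err [ 0.0009 -0.0001  0.0005] grip 0.241 F [-0.2 -0.3 -0.5] T [-0.02  0.02 -0.03]
[ 0.   -0.01 -3.94] [ 0. -0.  0.]
[ 0.   -0.02 -3.94] [ 0. -0.  0.]
```

Emit:
{"op": "play_rows", "data": {
  "targets": "0 0 -3.9 0 0 0 -1; 0 0 -3.9 0 0 0 -1; 0 0 0 0 0 0 -1"
}}

```text
time: 3.95
position: [0.444, -0.219, 0.2826]
tool_rot: [-2.545, -1.834, 0.002]
ft_force: [-0.1, -0.5, -3.7]
grip_width: 0.238
```

```bash
python3 -c "
from h import *
plan(.61,-.1445,.11,5)"
```

```text
t 3.95 grasp now [ 443.4 -218.5  118.6] tilt/rot err [-0.0045 -0.0016  0.0005] grip 0.238 F [-0.1 -0.5 -3.7] T [-0.02 -0.16 -0.02]
[2.46 2.68 0.16] [-0.001 -0.     0.   ]
[2.46 2.68 0.16] [-0.001 -0.     0.   ]
[2.46 2.68 0.17] [-0.001 -0.     0.   ]
[2.47 2.68 0.17] [-0.001 -0.     0.   ]
[2.47 2.68 0.17] [-0.001 -0.     0.   ]
```

Payload −3.7 N: body held.

Emit:
{"op": "play_rows", "data": {
  "targets": "2.45 2.7 .15 -.001 0 0 -1; 2.45 2.7 .15 -.001 0 0 -1; 2.45 2.7 .15 -.001 0 0 -1; 2.45 2.7 .15 -.001 0 0 -1; 2.3 2.5 .15 -.001 0 0 -1; 0 0 0 0 0 0 -1; 0 0 0 0 0 0 -1"
}}

```text
time: 4.82
position: [0.6067, -0.1448, 0.2577]
tool_rot: [-2.537, -1.821, 0.02]
ft_force: [0.4, -0.1, -3.8]
grip_width: 0.24
```

```bash
python3 -c "
from h import *
plan(.61,-.1445,.075,2)"
```

```text
t 4.83 grasp now [ 603.2 -143.6   93.7] tilt/rot err [-0.0226 -0.0004 -0.0029] grip 0.24 F [ 0.4 -0.1 -3.8] T [-0.09 -0.08  0.04]
[0.07 0.17 0.93] [-0.011 -0.    -0.001]
[0.07 0.16 0.93] [-0.011 -0.    -0.001]
```

Emit:
{"op": "play_rows", "data": {
  "targets": ".07 .17 .9 -.011 0 -.001 -1; .07 .17 .8 -.011 0 -.001 -1; 0 0 0 0 0 0 -1"
}}

```text
time: 5.2
position: [0.6079, -0.1464, 0.2378]
tool_rot: [-2.552, -1.831, 0.004]
ft_force: [-0.2, 0.5, -3.5]
grip_width: 0.241
```

```bash
python3 -c "
from h import *
plan(.61,-.1445,.068,1)
d=shot('top','t2'); crop(d,320,130,400,210,'t2c')
d=shot('side','s2'); crop(d,220,190,340,290,'s2c')"
```

```text
t 5.2 grasp now [ 607.5 -146.5   73.8] tilt/rot err [-0.0022  0.0015 -0.0036] grip 0.241 F [-0.2  0.5 -3.5] T [-0.04 -0.03 -0.02]
[0.24 0.14 0.58] [-0.002  0.002 -0.004]
```

View pics/t2c.png

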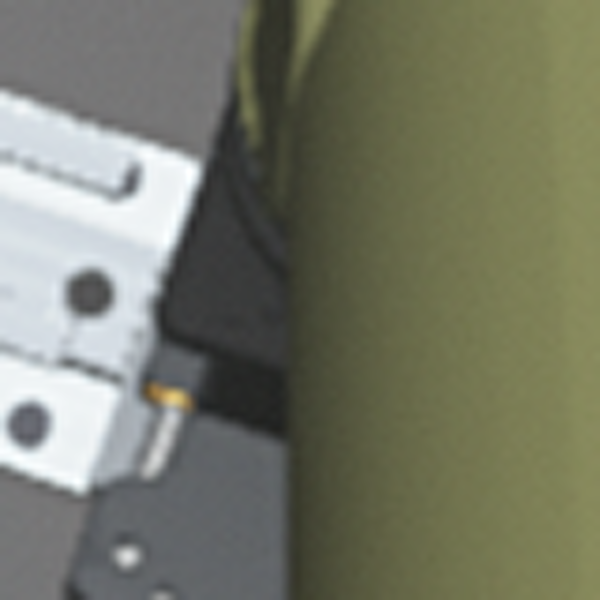

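View pics/s2c.png

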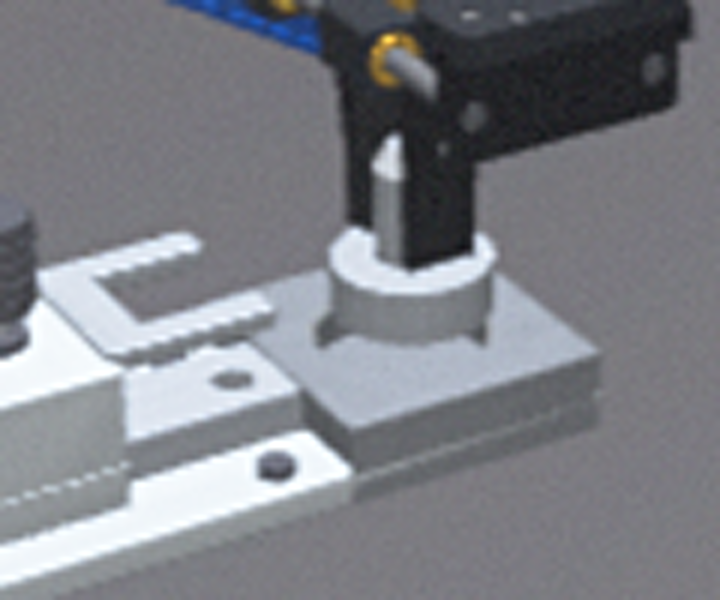

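Run:
```python
from h import *
e=ld('s2')
b=(265,225,315,260)
u0,v0,u1,v1=b;s=16
g=cv2.resize(e['pixels'][v0:v1,u0:u1],None,fx=s,fy=s,interpolation=cv2.INTER_CUBIC)
def cir(cx,cy,z,r,col):
    P=[(w2px(e,(cx+r*np.cos(a),cy+r*np.sin(a),z))-[u0,v0]+.5)*s for a in np.linspace(0,6.28,90)]
    cv2.polylines(g,[np.int32(P)],True,col,1)
zb=.0738-.0412
cir(.6075,-.1465,zb+.018,.025,(0,0,255));cir(.6075,-.1465,zb,.025,(0,0,255))
cir(.6085,-.1445,.026,.0265,(0,255,0))
cv2.imwrite('pics/s2d.png',g)
```

```text
(no output)
```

View pics/s2d.png

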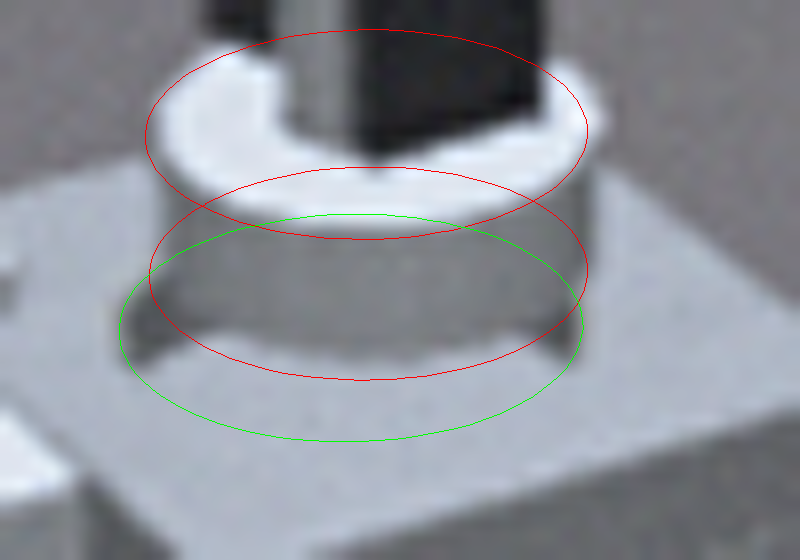

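Run:
```python
from h import *
e=ld('side0');s=12
def mk(cam,b,cs,s=12):
    u0,v0,u1,v1=b
    g=cv2.resize(cam['pixels'][v0:v1,u0:u1],None,fx=s,fy=s,interpolation=cv2.INTER_CUBIC)
    for cx,cy,z,r,col in cs:
        P=[(w2px(cam,(cx+r*np.cos(a),cy+r*np.sin(a),z))-[u0,v0]+.5)*s for a in np.linspace(0,6.28,90)]
        cv2.polylines(g,[np.int32(P)],True,col,1)
    return g
r=(0,0,255)
a=mk(e,(365,235,405,280),[(.4452,-.2193,.018,.025,r),(.4452,-.2193,0,.025,r),(.4452,-.2193,.056,.006,r)])
b=mk(e,(310,290,350,320),[(.444,-.0628,.009,.028,r),(.444,-.0628,.009,.013,r),(.444,-.0628,0,.028,r)],9)
c=mk(e,(240,335,280,368),[(.4532,.094,.014,.023,r),(.4532,.094,.014,.013,r),(.4532,.094,0,.023,r)],9)
h=np.zeros((540,860,3),np.uint8); h[:540,:480]=a; h[:270,490:850]=b; 
h[270:540,490:850]=c[:270]
cv2.imwrite('pics/m1.png',cv2.resize(h,(800,502)))
```

```text
(no output)
```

View pics/m1.png

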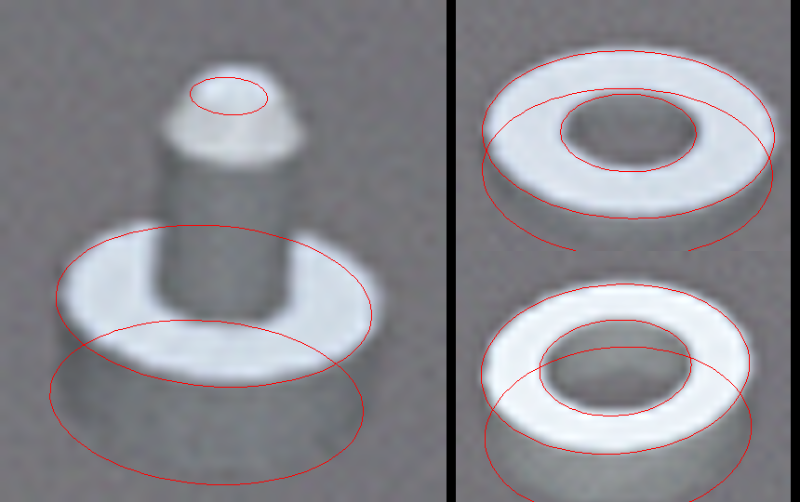

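Emit:
{"op": "play_rows", "data": {
  "targets": ".28 .1 .1 -.002 .002 -.004 -1; 0 0 0 0 0 0 -1"
}}

```text
time: 5.55
position: [0.6106, -0.1439, 0.2385]
tool_rot: [2.548, 1.836, 0.003]
ft_force: [0.1, -1.1, -4.1]
grip_width: 0.242
```

```bash
python3 -c "
from h import *
plan(.6093,-.1437,.068,1)"
```

```text
t 5.55 grasp now [ 611.  -143.9   74.5] tilt/rot err [ 0.0025 -0.0009  0.0006] grip 0.242 F [ 0.1 -1.1 -4.1] T [-0.02 -0.03  0.02]
[-0.02 -0.13  0.65] [ 0.003 -0.001  0.001]
```

Emit:
{"op": "play_rows", "data": {
  "targets": "-.02 -.13 .4 .003 -.001 0 -1; 0 0 .1 0 0 0 -1; 0 0 0 0 0 0 -1"
}}

```text
time: 5.92
position: [0.6093, -0.1436, 0.2335]
tool_rot: [-2.549, -1.837, 0.001]
ft_force: [-0.6, 0.0, -3.3]
grip_width: 0.241
```

```bash
python3 -c "
from h import *
plan(.6093,-.1437,.0665,1)
e=shot('side','s3'); crop(e,250,215,325,265,'s3c')"
```

```text
t 5.92 grasp now [ 609.3 -143.7   69.5] tilt/rot err [-0.0002  0.0002  0.0007] grip 0.241 F [-0.6  0.  -3.3] T [ 0.01 -0.07  0.04]
[-0.01 -0.    0.3 ] [-0.     0.     0.001]
```

View pics/s3c.png

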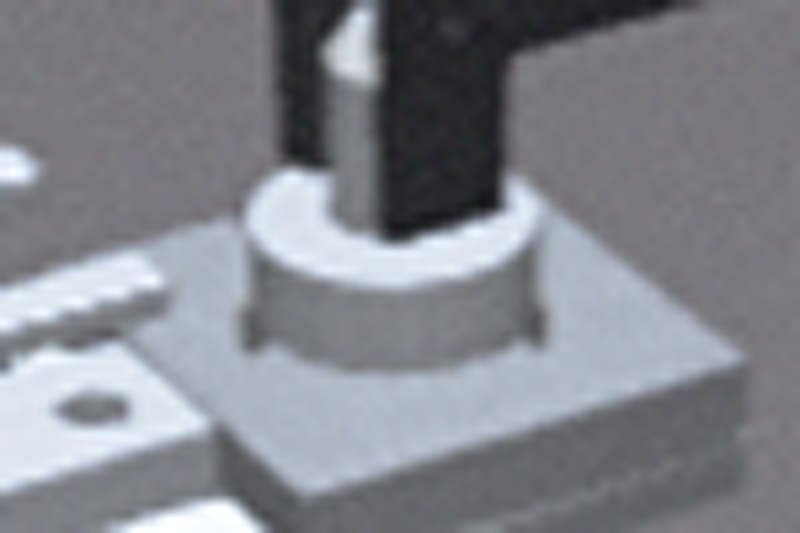

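Emit:
{"op": "play_rows", "data": {
  "targets": "0 0 .35 0 0 0 -1; 0 0 .35 0 0 0 -1; 0 0 .3 0 0 0 -1"
}}

```text
time: 6.35
position: [0.6094, -0.1437, 0.223]
tool_rot: [2.549, 1.836, -0.0]
ft_force: [0.4, -0.3, -3.7]
grip_width: 0.242
```

```bash
python3 -c "
from h import *
plan(.6093,-.1437,.0535,1)"
```

```text
t 6.35 grasp now [ 609.4 -143.8   59. ] tilt/rot err [0.0001 0.0003 0.0006] grip 0.242 F [ 0.4 -0.3 -3.7] T [-0.03 -0.04 -0.01]
[-0.   -0.01  0.55] [0.    0.    0.001]
```

Emit:
{"op": "play_rows", "data": {
  "targets": "0 0 .3 0 0 0 -1; 0 0 .2 0 0 0 -1; 0 0 .1 0 0 0 -1; 0 0 0 0 0 0 -1"
}}

```text
time: 6.85
position: [0.6095, -0.1436, 0.2176]
tool_rot: [2.549, 1.836, -0.001]
ft_force: [0.8, -0.7, -3.0]
grip_width: 0.242
```

```bash
python3 -c "
from h import *
plan(.6093,-.1437,.0535,1)"
```

```text
t 6.85 grasp now [ 609.5 -143.7   53.6] tilt/rot err [0.0001 0.0006 0.0006] grip 0.242 F [ 0.8 -0.7 -3. ] T [-0.02 -0.01 -0.02]
[-0.01 -0.02  0.01] [0.    0.001 0.001]
```

Emit:
{"op": "play_rows", "data": {
  "targets": "0 0 .06 0 0 0 -1; 0 0 0 0 0 0 .2; 0 0 0 0 0 0 .2; 0 0 0 0 0 0 .2; 0 0 0 0 0 0 .2"
}}

```text
time: 7.48
position: [0.6105, -0.1438, 0.2183]
tool_rot: [2.546, 1.835, 0.003]
ft_force: [-0.3, -0.1, 0.0]
grip_width: 0.569
```

```bash
python3 -c "
from h import *
plan(.6093,-.1437,.14,3)"
```

```text
t 7.47 grasp now [ 611.1 -144.    54.3] tilt/rot err [0.0037 0.0002 0.0006] grip 0.569 F [-0.3 -0.1  0. ] T [-0.03 -0.06  0.  ]
[-0.01 -0.03 -2.86] [0.001 0.    0.   ]
[-0.01 -0.03 -2.86] [0.001 0.    0.   ]
[-0.01 -0.04 -2.86] [0.001 0.    0.   ]
```

Emit:
{"op": "play_rows", "data": {
  "targets": "0 0 -2.8 .001 0 0 .2; 0 0 -3.5 .001 0 0 .2; 0 0 -3.5 .001 0 0 .2; 0 0 0 0 0 0 .9"
}}

```text
time: 7.98
position: [0.6102, -0.1436, 0.3184]
tool_rot: [-2.548, -1.836, 0.0]
ft_force: [-0.3, -0.5, -0.7]
grip_width: 0.651
```

```bash
python3 -c "
from h import *
plan(.4532,.094,.12,8)"
```

```text
t 7.97 grasp now [ 610.2 -143.6  154.4] tilt/rot err [-0.0005 -0.0001  0.0008] grip 0.651 F [-0.3 -0.5 -0.7] T [-0.05 -0.11  0.01]
[ 2.2  -2.8   0.43] [-0. -0.  0.]
[ 2.2  -2.8   0.43] [-0. -0.  0.]
[ 2.2  -2.8   0.43] [-0. -0.  0.]
[ 2.2  -2.8   0.43] [-0. -0.  0.]
[ 2.2  -2.8   0.43] [-0. -0.  0.]
[ 2.2  -2.8   0.43] [-0. -0.  0.]
[ 2.2  -2.8   0.43] [-0. -0.  0.]
[ 2.2  -2.8   0.43] [-0. -0.  0.]
```

Emit:
{"op": "play_rows", "data": {
  "targets": "2.2 -2.8 .4 0 0 0 .6; 2.2 -2.8 .4 0 0 0 .6; 2.2 -2.8 .4 0 0 0 .6; 2.2 -2.8 .4 0 0 0 .6; 2.2 -2.8 .4 0 0 0 .6; 2.2 -2.8 .4 0 0 0 .6; 2.2 -2.8 .4 0 0 0 .6; 2.0 -2.6 .4 0 0 0 .6; 0 0 0 0 0 0 .6; 0 0 0 0 0 0 .6"
}}

```text
time: 9.22
position: [0.4469, 0.0971, 0.2777]
tool_rot: [-2.546, -1.832, 0.013]
ft_force: [-0.0, -0.3, -0.2]
grip_width: 0.801
```

Run:
```python
from h import *
plan(.4532,.094,.06,3)
d=shot('top','t4'); e=shot('side','s4')
crop(e,250,215,325,265,'s4c')
crop(d,340,140,400,200,'t4c')
def fit(P): return cv2.minEnclosingCircle(P[:,:2].astype(np.float32)*1000),P.mean(0)*1000,len(P)
c=cloud(d,335,150,385,205); k=c[(c[:,2]>.061)&(c[:,2]<.073)]; print(fit(k))
```

```text
t 9.22 grasp now [445.3  97.  113.7] tilt/rot err [-0.0088  0.0036 -0.0009] grip 0.801 F [-0.  -0.3 -0.2] T [-0.03 -0.16 -0.05]
[-0.02  0.25  1.79] [-0.003  0.001 -0.   ]
[-0.03  0.24  1.79] [-0.003  0.001 -0.   ]
[-0.03  0.24  1.79] [-0.003  0.001 -0.   ]
(((627.9862060546875, -123.0815658569336), 38.084381103515625), array([ 610.98841615, -139.3954516 ,   65.14352836]), 105)
```

View pics/s4c.png

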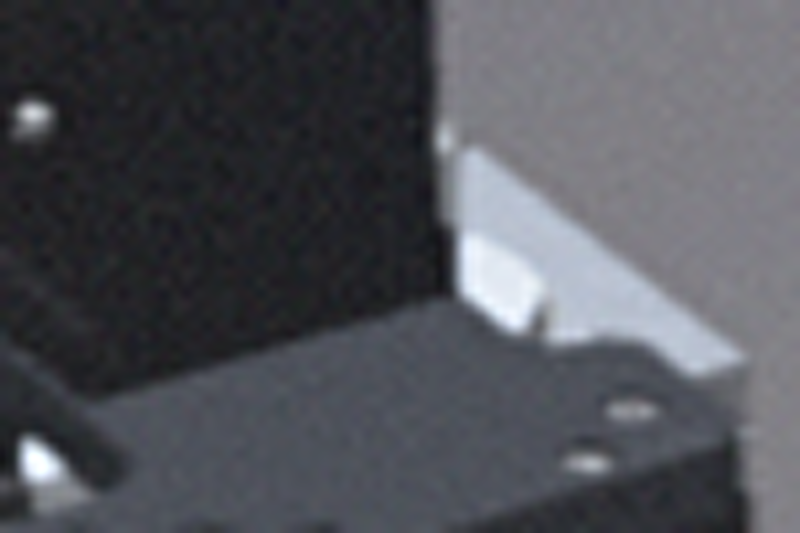

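View pics/t4c.png

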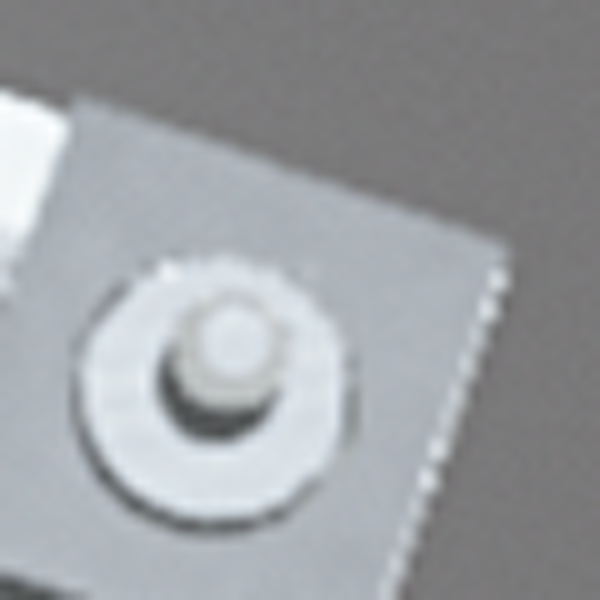

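Run:
```python
from h import *
d=ld('t4')
for (x,y),z in(((238,344),.068),((213,395),.030)): print(px2w(d,340+(x+.5)/10-.5,140+(y+.5)/10-.5,z)*1000)
```

```text
[ 608.88156847 -144.80727972   68.        ]
[ 608.2165323  -143.90715365   30.        ]
```

Emit:
{"op": "play_rows", "data": {
  "targets": "0 .25 1.8 -.003 .001 0 .6; 0 .25 1.8 -.003 .001 0 .6; 0 .25 1.6 -.003 .001 0 .6; 0 0 0 0 0 0 .6"
}}

```text
time: 9.82
position: [0.4563, 0.0913, 0.2243]
tool_rot: [2.556, 1.825, 0.002]
ft_force: [0.1, -0.2, -0.4]
grip_width: 0.8
```

Run:
```python
from h import *
plan(.4532,.094,.021,2)
```

```text
t 9.82 grasp now [456.5  91.4  60.3] tilt/rot err [ 0.0013 -0.0007 -0.008 ] grip 0.8 F [ 0.1 -0.2 -0.4] T [-0.02 -0.08  0.02]
[ 0.08 -0.19  1.96] [ 0.001 -0.    -0.004]
[ 0.08 -0.19  1.96] [ 0.001 -0.    -0.004]
```

Emit:
{"op": "play_rows", "data": {
  "targets": ".08 -.2 1.5 .001 0 -.004 .6; .08 -.2 1.5 .001 0 -.004 .6; 0 0 0 0 0 0 .6"
}}

```text
time: 10.2
position: [0.4532, 0.0942, 0.1928]
tool_rot: [-2.549, -1.835, -0.001]
ft_force: [-0.3, 0.3, 0.3]
grip_width: 0.798
```

Run:
```python
from h import *
plan(.4532,.094,.0205,1)
```

```text
t 10.2 grasp now [453.2  94.4  28.8] tilt/rot err [-0.0002 -0.0011  0.0001] grip 0.798 F [-0.3  0.3  0.3] T [-0.02  0.02 -0.  ]
[-0.02  0.01  0.83] [-0.    -0.001  0.   ]
```

Emit:
{"op": "play_rows", "data": {
  "targets": "0 0 .5 0 -.001 0 .6; 0 0 .3 0 0 0 .6; 0 0 0 0 0 0 -1; 0 0 0 0 0 0 -1; 0 0 0 0 0 0 -1; 0 0 0 0 0 0 -1",
  "newtons": 15
}}

```text
time: 10.95
position: [0.4538, 0.0945, 0.1853]
tool_rot: [2.548, 1.835, 0.003]
ft_force: [-1.2, -0.0, -1.4]
grip_width: 0.513
```

Run:
```python
from h import *
plan(.4532,.094,.0205,1)
plan(.4532,.094,.13,3)
```

```text
t 10.95 grasp now [454.1  94.5  21.3] tilt/rot err [ 0.0019 -0.0007  0.0003] grip 0.513 F [-1.2 -0.  -1.4] T [-0.02 -0.05 -0.01]
[-0.06 -0.04  0.08] [ 0.002 -0.001  0.   ]
t 10.95 grasp now [454.1  94.5  21.3] tilt/rot err [ 0.0019 -0.0007  0.0003] grip 0.513 F [-1.2 -0.  -1.4] T [-0.02 -0.05 -0.01]
[-0.02 -0.01 -3.62] [ 0.001 -0.     0.   ]
[-0.02 -0.01 -3.62] [ 0.001 -0.     0.   ]
[-0.02 -0.01 -3.62] [ 0.001 -0.     0.   ]
```

Emit:
{"op": "play_rows", "data": {
  "targets": "0 0 -3.6 0 0 0 -1; 0 0 -4 0 0 0 -1; 0 0 -4.5 0 0 0 -1; 0 0 0 0 0 0 -1"
}}

```text
time: 11.45
position: [0.4532, 0.0944, 0.3092]
tool_rot: [-2.549, -1.837, -0.001]
ft_force: [0.9, -0.1, -1.0]
grip_width: 0.515
```

Run:
```python
from h import *
plan(.6088,-.1440,.145,8)
```

```text
t 11.45 grasp now [453.2  94.4 145.2] tilt/rot err [ 0.0001 -0.0003  0.0007] grip 0.515 F [ 0.9 -0.1 -1. ] T [ 0.   -0.1  -0.01]
[-2.21  2.79  0.  ] [ 0. -0.  0.]
[-2.21  2.79  0.  ] [ 0. -0.  0.]
[-2.21  2.79  0.  ] [ 0. -0.  0.]
[-2.21  2.79  0.  ] [ 0. -0.  0.]
[-2.21  2.79  0.  ] [ 0. -0.  0.]
[-2.21  2.79  0.  ] [ 0. -0.  0.]
[-2.21  2.79  0.  ] [ 0. -0.  0.]
[-2.21  2.79  0.  ] [ 0. -0.  0.]
```

Emit:
{"op": "play_rows", "data": {
  "targets": "-2.2 2.8 -.15 0 0 0 -1; -2.2 2.8 -.15 0 0 0 -1; -2.2 2.8 -.15 0 0 0 -1; -2.2 2.8 -.15 0 0 0 -1; -2.2 2.8 -.15 0 0 0 -1; -2.2 2.8 -.1 0 0 0 -1; -2.2 2.8 0 0 0 0 -1; -2.0 2.4 0 0 0 0 -1; 0 0 0 0 0 0 -1; 0 0 0 0 0 0 -1"
}}

```text
time: 12.7
position: [0.608, -0.1461, 0.3051]
tool_rot: [-2.537, -1.834, 0.018]
ft_force: [-0.4, -0.1, -0.7]
grip_width: 0.51
```

Run:
```python
from h import *
plan(.6088,-.1440,.105,2)
```

```text
t 12.7 grasp now [ 605.4 -145.8  141.1] tilt/rot err [-0.0157  0.0031  0.0041] grip 0.51 F [-0.4 -0.1 -0.7] T [ 0.   -0.16 -0.01]
[0.12 0.03 1.81] [-0.008  0.002  0.002]
[0.12 0.02 1.81] [-0.008  0.002  0.002]
```

Emit:
{"op": "play_rows", "data": {
  "targets": ".15 .05 1.7 -.008 .002 .002 -1; .15 .05 1.5 -.008 .002 .002 -1; 0 0 0 0 0 0 -1; 0 0 0 0 0 0 -1"
}}

```text
time: 13.2
position: [0.6085, -0.1396, 0.2716]
tool_rot: [-2.544, -1.841, -0.001]
ft_force: [-0.7, 0.1, 0.5]
grip_width: 0.51
```

Run:
```python
from h import *
plan(.6092,-.1439,.092,1)
e=shot('side','s5');crop(e,240,190,330,250,'s5c')
```

```text
t 13.2 grasp now [ 608.4 -139.4  107.6] tilt/rot err [-0.001  -0.0015  0.0047] grip 0.51 F [-0.7  0.1  0.5] T [ 0.04 -0.05  0.05]
[-0.38  0.2   1.56] [-0.001 -0.001  0.005]
```

View pics/s5c.png

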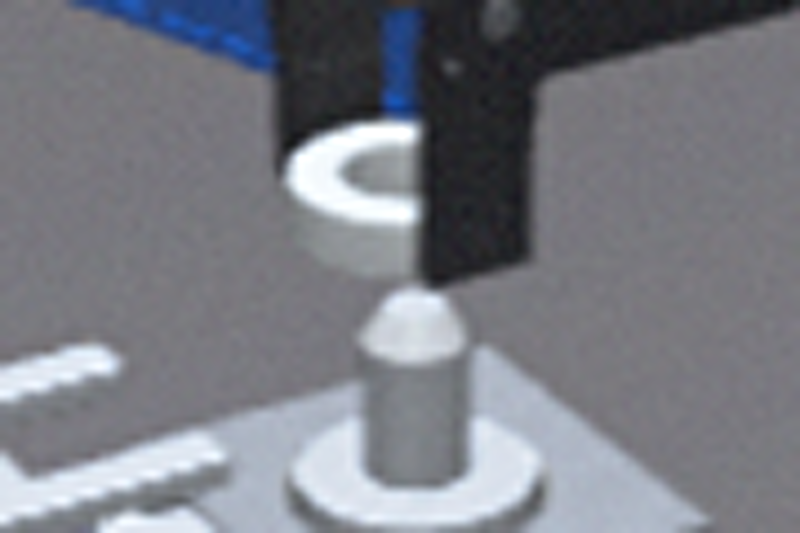

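Ring level in the fingers, spigot seen below; correct laterally, then lower.

Emit:
{"op": "play_rows", "data": {
  "targets": "-.38 .2 .5 -.001 -.001 .005 -1; 0 0 0 0 0 0 -1"
}}

```text
time: 13.5
position: [0.6095, -0.1444, 0.2672]
tool_rot: [2.549, 1.834, 0.002]
ft_force: [-0.5, -0.6, -1.2]
grip_width: 0.51
```

Run:
```python
from h import *
plan(.6092,-.1439,.092,1)
```

```text
t 13.5 grasp now [ 609.7 -144.5  103.2] tilt/rot err [ 0.0016 -0.0001 -0.0009] grip 0.51 F [-0.5 -0.6 -1.2] T [ 0.01 -0.04 -0.02]
[ 0.04 -0.04  1.12] [ 0.002 -0.    -0.001]
```

Emit:
{"op": "play_rows", "data": {
  "targets": ".04 -.04 .6 .002 0 -.001 -1; 0 0 .6 0 0 0 -1; 0 0 .6 0 0 0 -1; 0 0 .6 0 0 0 -1; 0 0 .5 0 0 0 -1; 0 0 0 0 0 0 -1"
}}

```text
time: 14.25
position: [0.6091, -0.144, 0.2357]
tool_rot: [-2.549, -1.835, 0.001]
ft_force: [0.2, -0.0, -0.4]
grip_width: 0.516
```

Run:
```python
from h import *
plan(.6092,-.1439,.0518,1)
```

```text
t 14.25 grasp now [ 608.9 -143.8   71.7] tilt/rot err [-0.0013 -0.0003 -0.0001] grip 0.516 F [ 0.2 -0.  -0.4] T [ 0.02 -0.08 -0.02]
[0.01 0.01 1.99] [-0.001 -0.    -0.   ]
```

Underside at 50 mm, already round the spigot, no force.

Emit:
{"op": "play_rows", "data": {
  "targets": "0 0 .5 -.001 0 0 -1; 0 0 .5 0 0 0 -1; 0 0 .5 0 0 0 -1; 0 0 .3 0 0 0 -1; 0 0 0 0 0 0 -1"
}}

```text
time: 14.88
position: [0.6092, -0.1439, 0.2167]
tool_rot: [-2.55, -1.836, -0.001]
ft_force: [-0.5, -0.3, 0.0]
grip_width: 0.51
```

Run:
```python
from h import *
plan(.6092,-.1439,.0516,1)
```

```text
t 14.88 grasp now [ 609.3 -143.9   52.7] tilt/rot err [ 0.0002 -0.0003 -0.    ] grip 0.51 F [-0.5 -0.3  0. ] T [ 0.    0.02 -0.01]
[ 0.   -0.    0.11] [ 0. -0. -0.]
```

Emit:
{"op": "play_rows", "data": {
  "targets": "0 0 .12 0 0 0 -1; 0 0 0 0 0 0 .5; 0 0 0 0 0 0 .5; 0 0 0 0 0 0 .5; 0 0 0 0 0 0 .5"
}}

```text
time: 15.5
position: [0.6097, -0.144, 0.2164]
tool_rot: [2.548, 1.835, 0.002]
ft_force: [-0.3, 0.3, 0.3]
grip_width: 0.742
```

Run:
```python
from h import *
plan(.6092,-.1439,.15,3)
```

```text
t 15.5 grasp now [ 610.  -144.1   52.4] tilt/rot err [ 0.002  -0.0004 -0.0001] grip 0.742 F [-0.3  0.3  0.3] T [ 0.02 -0.07 -0.  ]
[ 0.   -0.01 -3.25] [ 0.001 -0.    -0.   ]
[ 0.   -0.01 -3.25] [ 0.001 -0.    -0.   ]
[-0.   -0.01 -3.25] [ 0.001 -0.    -0.   ]
```

Emit:
{"op": "play_rows", "data": {
  "targets": "0 0 -2 .001 0 0 .5; 0 0 -3.5 .001 0 0 .5; 0 0 -3.8 0 0 0 .7; 0 0 0 0 0 0 .7"
}}

```text
time: 16.0
position: [0.6101, -0.1437, 0.3166]
tool_rot: [2.548, 1.835, 0.004]
ft_force: [0.6, -0.7, -0.4]
grip_width: 0.833
```

Run:
```python
from h import *
plan(.444,-.0628,.11,6)
```

```text
t 16.0 grasp now [ 610.6 -143.7  152.6] tilt/rot err [ 0.0028 -0.0009  0.0004] grip 0.833 F [ 0.6 -0.7 -0.4] T [ 0.02 -0.05  0.  ]
[ 0.4  -3.05  0.7 ] [ 0. -0.  0.]
[ 0.4  -3.05  0.7 ] [ 0. -0.  0.]
[ 0.4  -3.05  0.7 ] [ 0. -0.  0.]
[ 0.4  -3.05  0.71] [ 0. -0.  0.]
[ 0.4  -3.05  0.71] [ 0. -0.  0.]
[ 0.4  -3.05  0.71] [ 0. -0.  0.]
```

Emit:
{"op": "play_rows", "data": {
  "targets": ".4 -3 .5 0 0 0 .7; .4 -3 .5 0 0 0 .7; .4 -3 .5 0 0 0 .7; .4 -3 .5 0 0 0 .7; .4 -3 .5 0 0 0 .7; .4 -2.8 .5 0 0 0 .7; 0 0 0 0 0 0 .7; 0 0 0 0 0 0 .7"
}}

```text
time: 17.0
position: [0.4435, -0.062, 0.2868]
tool_rot: [2.545, 1.834, 0.004]
ft_force: [-0.3, -0.2, 0.1]
grip_width: 0.851
```

Run:
```python
from h import *
plan(.444,-.0628,.05,3)
d=shot('top','t6'); crop(d,320,130,400,210,'t6c')
e=shot('side','s6'); crop(e,220,190,340,290,'s6c')
```

```text
t 17.0 grasp now [444.3 -62.3 122.8] tilt/rot err [0.0051 0.0004 0.0004] grip 0.851 F [-0.3 -0.2  0.1] T [-0.05 -0.04 -0.01]
[-0.02  0.01  2.43] [0.002 0.    0.   ]
[-0.02  0.02  2.43] [0.002 0.    0.   ]
[-0.02  0.02  2.43] [0.002 0.    0.   ]
```

View pics/t6c.png

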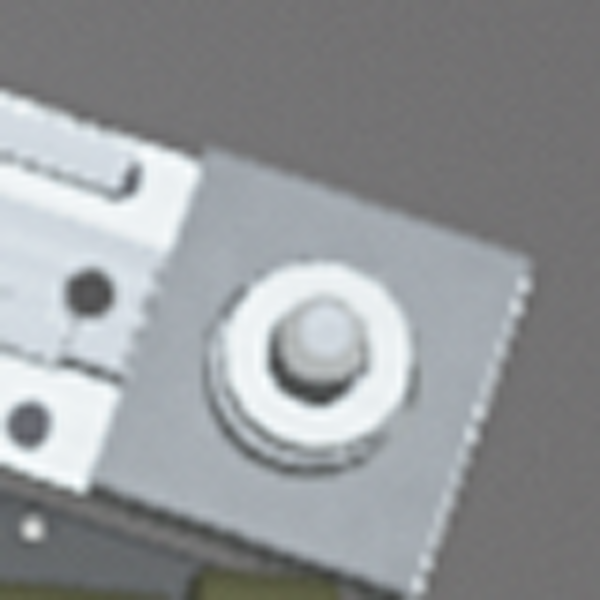

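View pics/s6c.png

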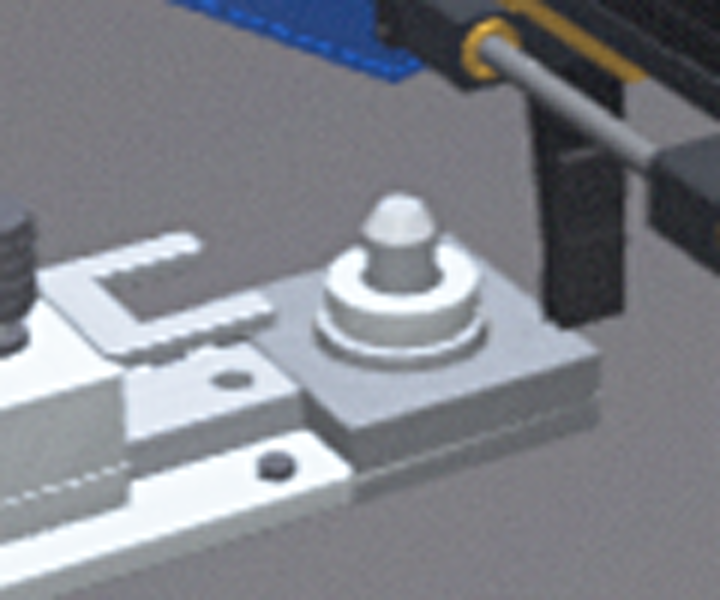

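Emit:
{"op": "play_rows", "data": {
  "targets": "0 0 2.4 .002 0 0 .7; 0 0 2.4 .002 0 0 .7; 0 0 2.4 0 0 0 .7; 0 0 1.5 0 0 0 .7; 0 0 0 0 0 0 .7"
}}

```text
time: 17.73
position: [0.4481, -0.0638, 0.1984]
tool_rot: [2.55, 1.832, 0.007]
ft_force: [-0.2, 0.3, -0.1]
grip_width: 0.848
```

Run:
```python
from h import *
plan(.444,-.0628,.0198,1)
```

```text
t 17.73 grasp now [448.9 -63.5  34.4] tilt/rot err [ 0.004  -0.0029 -0.002 ] grip 0.848 F [-0.2  0.3 -0.1] T [ 0.01 -0.06  0.  ]
[-0.04 -0.42  1.46] [ 0.004 -0.003 -0.002]
```

Emit:
{"op": "play_rows", "data": {
  "targets": "-.04 -.42 .7 .004 -.003 -.002 .7; 0 0 .3 0 0 0 .7; 0 0 0 0 0 0 .7"
}}

```text
time: 18.1
position: [0.4449, -0.063, 0.1893]
tool_rot: [2.548, 1.834, 0.002]
ft_force: [-0.2, 0.6, -0.7]
grip_width: 0.846
```

Run:
```python
from h import *
plan(.444,-.0628,.0198,1)
```

```text
t 18.1 grasp now [445.3 -63.2  25.3] tilt/rot err [ 0.0028  0.0002 -0.0002] grip 0.846 F [-0.2  0.6 -0.7] T [ 0.04 -0.06  0.06]
[-0.01 -0.09  0.55] [ 0.003  0.    -0.   ]
```

Emit:
{"op": "play_rows", "data": {
  "targets": "0 -.09 .3 .003 0 0 .7; 0 0 .22 0 0 0 .7; 0 0 0 0 0 0 -1; 0 0 0 0 0 0 -1; 0 0 0 0 0 0 -1; 0 0 0 0 0 0 -1",
  "newtons": 20
}}

```text
time: 18.85
position: [0.4444, -0.0627, 0.1846]
tool_rot: [2.549, 1.835, 0.001]
ft_force: [-0.5, 0.3, 0.2]
grip_width: 0.639
```

Run:
```python
from h import *
plan(.444,-.0628,.0198,1)
plan(.444,-.0628,.13,3)
```

```text
t 18.85 grasp now [444.5 -62.9  20.6] tilt/rot err [ 0.0012  0.0004 -0.0001] grip 0.639 F [-0.5  0.3  0.2] T [ 0.02 -0.05  0.04]
[-0.02 -0.03  0.08] [ 0.001  0.    -0.   ]
t 18.85 grasp now [444.5 -62.9  20.6] tilt/rot err [ 0.0012  0.0004 -0.0001] grip 0.639 F [-0.5  0.3  0.2] T [ 0.02 -0.05  0.04]
[-0.01 -0.01 -3.65] [ 0.  0. -0.]
[-0.01 -0.01 -3.65] [ 0.  0. -0.]
[-0.01 -0.01 -3.65] [ 0.  0. -0.]
```

Emit:
{"op": "play_rows", "data": {
  "targets": "0 0 -3 0 0 0 -1; 0 0 -4 0 0 0 -1; 0 0 -5 0 0 0 -1; 0 0 0 0 0 0 -1"
}}

```text
time: 19.35
position: [0.4435, -0.0626, 0.3068]
tool_rot: [-2.548, -1.835, 0.002]
ft_force: [-0.0, -0.2, -1.0]
grip_width: 0.636
```

Run:
```python
from h import *
plan(.6092,-.1439,.135,6)
```

```text
t 19.35 grasp now [443.2 -62.5 142.8] tilt/rot err [-0.002   0.0001  0.0003] grip 0.636 F [-0.  -0.2 -1. ] T [-0.   -0.09  0.  ]
[-0.41  3.05  0.12] [-0.  0.  0.]
[-0.41  3.05  0.12] [-0.  0.  0.]
[-0.41  3.05  0.13] [-0.  0.  0.]
[-0.41  3.05  0.13] [-0.  0.  0.]
[-0.41  3.05  0.13] [-0.  0.  0.]
[-0.41  3.05  0.13] [-0.  0.  0.]
```

Emit:
{"op": "play_rows", "data": {
  "targets": "-.4 3.05 0 0 0 0 -1; -.4 3.05 0 0 0 0 -1; -.4 3.05 0 0 0 0 -1; -.4 3.05 0 0 0 0 -1; -.4 3.05 0 0 0 0 -1; -.4 2.7 0 0 0 0 -1; 0 0 0 0 0 0 -1; 0 0 0 0 0 0 -1"
}}

```text
time: 20.35
position: [0.6069, -0.1439, 0.2938]
tool_rot: [-2.538, -1.829, 0.02]
ft_force: [-0.3, 0.2, -1.9]
grip_width: 0.637
```

Run:
```python
from h import *
plan(.6092,-.1439,.107,1)
```

```text
t 20.35 grasp now [ 603.9 -143.3  129.9] tilt/rot err [-0.0187  0.0024  0.0008] grip 0.637 F [-0.3  0.2 -1.9] T [ 0.   -0.09  0.01]
[0.08 0.26 2.28] [-0.019  0.002  0.001]
```

Emit:
{"op": "play_rows", "data": {
  "targets": ".08 .26 1.1 -.019 .002 .001 -1; 0 0 1.1 0 0 0 -1; 0 0 0 0 0 0 -1; 0 0 0 0 0 0 -1"
}}

```text
time: 20.85
position: [0.6072, -0.1424, 0.27]
tool_rot: [-2.547, -1.837, 0.004]
ft_force: [-0.0, 0.6, -0.3]
grip_width: 0.637
```

Run:
```python
from h import *
plan(.6092,-.1439,.09,1)
```

```text
t 20.85 grasp now [ 606.7 -142.5  106. ] tilt/rot err [-0.0029  0.0014  0.0015] grip 0.637 F [-0.   0.6 -0.3] T [-0.06 -0.03 -0.01]
[-0.08  0.24  1.6 ] [-0.003  0.001  0.002]
```

Emit:
{"op": "play_rows", "data": {
  "targets": "-.08 .24 .3 -.003 .001 .002 -1; 0 0 0 0 0 0 -1"
}}

```text
time: 21.1
position: [0.6095, -0.1441, 0.2676]
tool_rot: [2.549, 1.834, 0.001]
ft_force: [-0.2, 0.6, -0.9]
grip_width: 0.637
```

Run:
```python
from h import *
plan(.6092,-.1439,.066,1)
e=shot('side','s7'); crop(e,240,190,330,250,'s7c')
```

```text
t 21.1 grasp now [ 609.7 -144.3  103.6] tilt/rot err [ 0.0013  0.0005 -0.0008] grip 0.637 F [-0.2  0.6 -0.9] T [ 0.01 -0.12 -0.  ]
[ 0.01 -0.04  3.76] [ 0.001  0.    -0.001]
```

View pics/s7c.png

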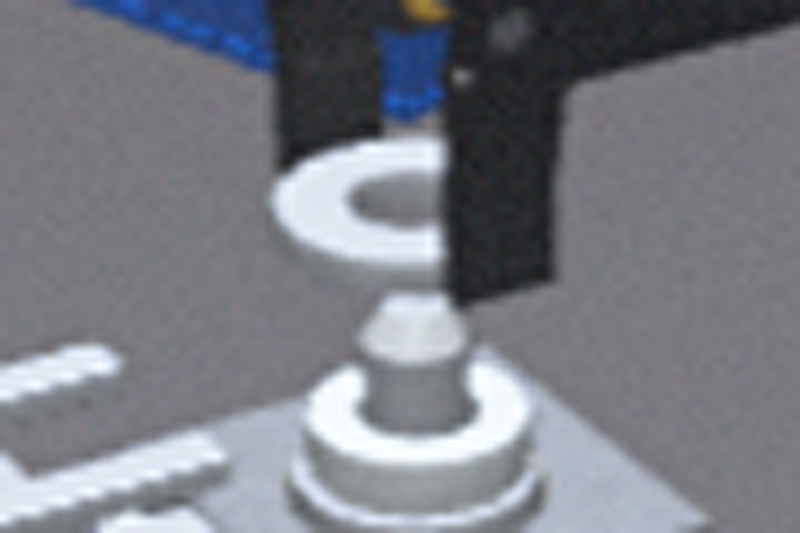

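Disc level, above the spigot (hole at ~(400,200) over tip at (413,315) in the crop). Lower.

Emit:
{"op": "play_rows", "data": {
  "targets": "0 -.04 .5 .001 0 0 -1; 0 0 .5 0 0 0 -1; 0 0 .5 0 0 0 -1; 0 0 .5 0 0 0 -1; 0 0 .4 0 0 0 -1; 0 0 0 0 0 0 -1"
}}

```text
time: 21.9
position: [0.609, -0.1439, 0.2417]
tool_rot: [2.55, 1.835, -0.001]
ft_force: [-1.0, 0.1, -1.9]
grip_width: 0.639
```

Run:
```python
from h import *
plan(.6092,-.1439,.065,1)
```

```text
t 21.9 grasp now [ 609.  -143.9   77.7] tilt/rot err [-0.0002  0.0003 -0.0006] grip 0.639 F [-1.   0.1 -1.9] T [-0.03 -0.09 -0.01]
[0.   0.02 1.27] [-0.     0.    -0.001]
```

Emit:
{"op": "play_rows", "data": {
  "targets": "0 0 .4 0 0 0 -1; 0 0 .4 0 0 0 -1; 0 0 .3 0 0 0 -1; 0 0 0 0 0 0 -1"
}}

```text
time: 22.4
position: [0.6092, -0.1439, 0.2302]
tool_rot: [2.55, 1.835, -0.0]
ft_force: [-0.5, -0.6, -1.8]
grip_width: 0.637
```

Run:
```python
from h import *
plan(.6092,-.1439,.065,1)
```

```text
t 22.4 grasp now [ 609.2 -143.9   66.2] tilt/rot err [ 0.0002  0.0002 -0.0006] grip 0.637 F [-0.5 -0.6 -1.8] T [-0.04 -0.11 -0.05]
[-0.    0.01  0.12] [ 0.     0.    -0.001]
```

Emit:
{"op": "play_rows", "data": {
  "targets": "0 0 .15 0 0 0 -1; 0 0 0 0 0 0 .9; 0 0 0 0 0 0 .9; 0 0 0 0 0 0 .9; 0 0 0 0 0 0 .9"
}}

```text
time: 23.02
position: [0.6097, -0.1439, 0.2297]
tool_rot: [2.548, 1.834, 0.002]
ft_force: [-0.6, 0.3, 0.1]
grip_width: 0.932
```

Run:
```python
from h import *
plan(.6092,-.1439,.19,3)
```

```text
t 23.02 grasp now [ 610.1 -144.    65.7] tilt/rot err [ 0.0024  0.0002 -0.0005] grip 0.932 F [-0.6  0.3  0.1] T [-0.03 -0.07 -0.02]
[-0.01 -0.01 -4.14] [ 0.001  0.    -0.   ]
[-0.01 -0.01 -4.14] [ 0.001  0.    -0.   ]
[-0.01 -0.01 -4.14] [ 0.001  0.    -0.   ]
```

Emit:
{"op": "play_rows", "data": {
  "targets": "0 0 -2.5 .001 0 0 .9; 0 0 -4 .001 0 0 .9; 0 0 -5 0 0 0 .9; 0 0 0 0 0 0 .4"
}}

```text
time: 23.52
position: [0.6095, -0.1438, 0.3473]
tool_rot: [-2.549, -1.835, 0.001]
ft_force: [-0.4, 0.9, 0.3]
grip_width: 0.906
```

Run:
```python
from h import *
plan(.651,-.018,.17,4)
```

```text
t 23.52 grasp now [ 609.3 -143.7  183.3] tilt/rot err [-0.001  -0.0001 -0.0004] grip 0.906 F [-0.4  0.9  0.3] T [ 0.04 -0.1  -0.08]
[ 3.31 -0.01  0.33] [-0. -0. -0.]
[ 3.31 -0.01  0.33] [-0. -0. -0.]
[ 3.31 -0.01  0.33] [-0. -0. -0.]
[ 3.31 -0.01  0.33] [-0. -0. -0.]
```

Emit:
{"op": "play_rows", "data": {
  "targets": "3.3 0 .1 0 0 0 .4; 3.3 0 .1 0 0 0 .4; 3.3 0 .1 0 0 0 .4; 2.9 0 .1 0 0 0 .4; 0 0 0 0 0 0 .4; 0 0 0 0 0 0 .4"
}}

```text
time: 24.28
position: [0.6498, -0.0218, 0.3382]
tool_rot: [-2.55, -1.829, 0.011]
ft_force: [0.0, -0.2, 0.4]
grip_width: 0.698
```

Run:
```python
from h import *
plan(.651,-.018,.13,1)
d=shot('top','t8'); crop(d,320,130,400,210,'t8c')
e=shot('side','s8'); crop(e,180,170,340,290,'s8c')
```

```text
t 24.27 grasp now [648.6 -22.  174.2] tilt/rot err [-0.0066  0.0035 -0.0039] grip 0.698 F [ 0.  -0.2  0.4] T [-0.05 -0.02 -0.02]
[0.41 0.02 4.42] [-0.007  0.004 -0.004]
```

View pics/t8c.png

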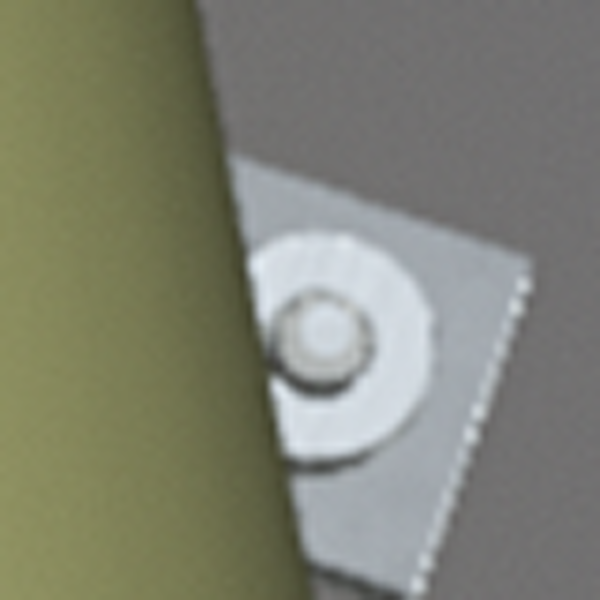

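View pics/s8c.png

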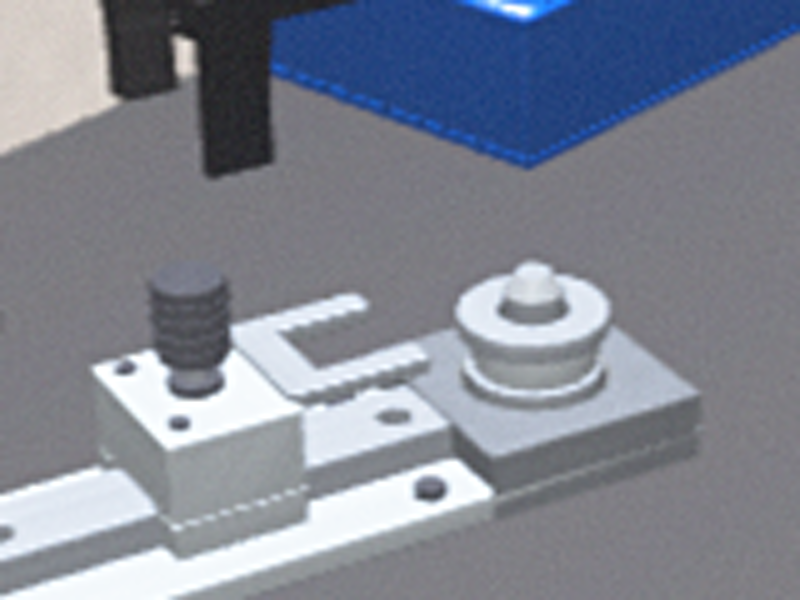

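Run:
```python
from h import *
d=ld('t8')
for (x,y),z in(((325,337),.068),((317,346),.053)): print(px2w(d,320+(x+.5)/7.5-.5,130+(y+.5)/7.5-.5,z)*1000)
```

```text
[ 607.87634637 -144.02070378   68.        ]
[ 609.18925891 -143.54205788   53.        ]
```

Emit:
{"op": "play_rows", "data": {
  "targets": ".41 .02 2 -.007 .004 -.004 .3; 0 0 2 0 0 0 .3; 0 0 0 0 0 0 .3; 0 0 0 0 0 0 .3"
}}

```text
time: 24.88
position: [0.651, -0.0227, 0.2976]
tool_rot: [2.554, 1.826, 0.001]
ft_force: [-0.4, 0.4, 0.6]
grip_width: 0.65
```

Run:
```python
from h import *
plan(.651,-.018,.094,1)
```

```text
t 24.88 grasp now [651.3 -22.9 133.6] tilt/rot err [ 0.002   0.001  -0.0066] grip 0.65 F [-0.4  0.4  0.6] T [-0.12 -0.07  0.02]
[ 0.45 -0.16  3.95] [ 0.002  0.001 -0.007]
```

Emit:
{"op": "play_rows", "data": {
  "targets": ".45 -.16 .5 .002 .001 -.007 .3; 0 0 0 0 0 0 .3"
}}

```text
time: 25.12
position: [0.6513, -0.0177, 0.2934]
tool_rot: [2.548, 1.836, 0.002]
ft_force: [0.6, 0.2, 0.5]
grip_width: 0.653
```

Run:
```python
from h import *
plan(.651,-.018,.094,1)
```

```text
t 25.12 grasp now [651.5 -17.7 129.4] tilt/rot err [ 0.0014 -0.0005  0.0005] grip 0.653 F [0.6 0.2 0.5] T [ 0.01 -0.06  0.02]
[-0.03 -0.02  3.54] [ 0.001 -0.001  0.   ]
```

Emit:
{"op": "play_rows", "data": {
  "targets": "0 0 .8 .001 0 0 .3; 0 0 .8 0 0 0 .3; 0 0 .8 0 0 0 .3; 0 0 .6 0 0 0 .3; 0 0 0 0 0 0 .3; 0 0 0 0 0 0 .3"
}}

```text
time: 25.88
position: [0.6513, -0.0176, 0.2611]
tool_rot: [-2.549, -1.837, -0.001]
ft_force: [-0.4, 1.2, -0.6]
grip_width: 0.65
```

Run:
```python
from h import *
plan(.651,-.018,.094,1)
e=shot('side','s9'); crop(e,180,170,280,245,'s9c')
```

```text
t 25.88 grasp now [651.3 -17.6  97.1] tilt/rot err [ 0.0001 -0.0004  0.0007] grip 0.65 F [-0.4  1.2 -0.6] T [ 0.01 -0.05  0.02]
[-0.05 -0.02  0.31] [ 0.    -0.     0.001]
```

View pics/s9c.png

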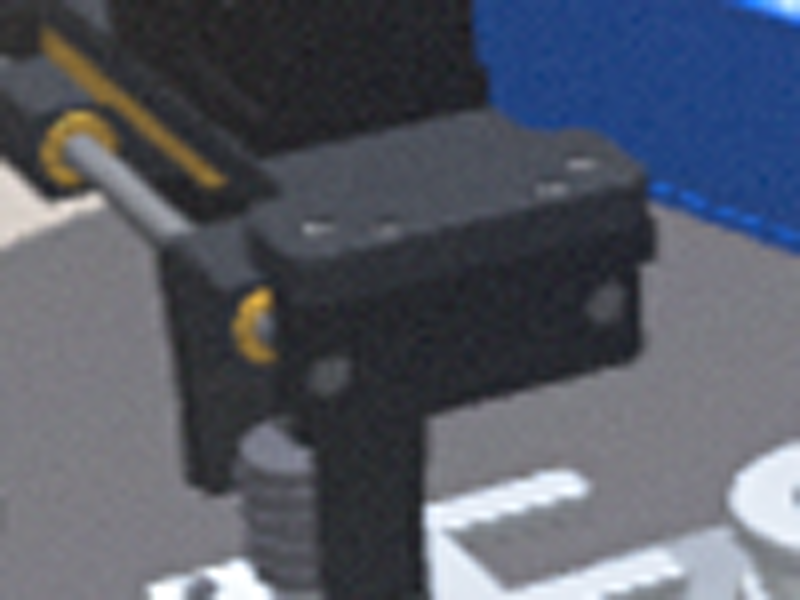

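Emit:
{"op": "play_rows", "data": {
  "targets": "0 0 .3 0 0 0 .3; 0 0 0 0 0 0 -1; 0 0 0 0 0 0 -1; 0 0 0 0 0 0 -1; 0 0 0 0 0 0 -1",
  "newtons": 35
}}

```text
time: 26.55
position: [0.6517, -0.0177, 0.2587]
tool_rot: [2.548, 1.836, 0.003]
ft_force: [1.0, -1.0, -1.7]
grip_width: 0.289
```

Run:
```python
from h import *
plan(.651,-.018,.094,1)
```

```text
t 26.55 grasp now [652.  -17.7  94.7] tilt/rot err [ 0.0019 -0.0007  0.0007] grip 0.289 F [ 1.  -1.  -1.7] T [ 0.03 -0.15 -0.02]
[-0.05 -0.05  0.07] [ 0.002 -0.001  0.001]
```

Emit:
{"op": "play_rows", "data": {
  "targets": "0 0 -.4 0 0 0 -1; 0 0 -.4 0 0 0 -1; 0 0 -.4 0 0 0 -1; 0 0 -.4 0 0 0 -1; 0 0 0 0 0 0 -1"
}}

```text
time: 27.18
position: [0.6516, -0.0179, 0.2734]
tool_rot: [2.549, 1.837, 0.003]
ft_force: [2.5, 0.5, -7.1]
grip_width: 0.29
```

Run:
```python
from h import *
plan(.652,-.0177,.1127,1)
```

```text
t 27.18 grasp now [651.9 -17.7 109.4] tilt/rot err [ 0.0013 -0.0014  0.0007] grip 0.29 F [ 2.5  0.5 -7.1] T [ 0.04 -0.77  0.03]
[ 0.03  0.03 -0.33] [ 0.001 -0.001  0.001]
```

Emit:
{"op": "play_rows", "data": {
  "targets": "0 0 -.35 0 0 0 -1; 0 0 0 0 0 0 -1"
}}

```text
time: 27.42
position: [0.6516, -0.018, 0.2768]
tool_rot: [2.549, 1.836, 0.003]
ft_force: [3.5, -0.1, -7.1]
grip_width: 0.291
```

Run:
```python
from h import *
a=.075*RT[:,0]
plan(.6519-a[0],-.0177-a[1],.1125,6)
e=shot('side','s10'); crop(e,180,170,300,260,'s10c')
```

```text
t 27.43 grasp now [651.9 -17.8 112.8] tilt/rot err [ 0.0012 -0.0015  0.0006] grip 0.291 F [ 3.5 -0.1 -7.1] T [-0.02 -0.83 -0.01]
[-1.24  0.    0.  ] [ 0. -0.  0.]
[-1.24  0.    0.  ] [ 0. -0.  0.]
[-1.24  0.    0.  ] [ 0. -0.  0.]
[-1.24  0.    0.  ] [ 0. -0.  0.]
[-1.24  0.    0.  ] [ 0. -0.  0.]
[-1.24  0.    0.  ] [ 0. -0.  0.]
```

View pics/s10c.png

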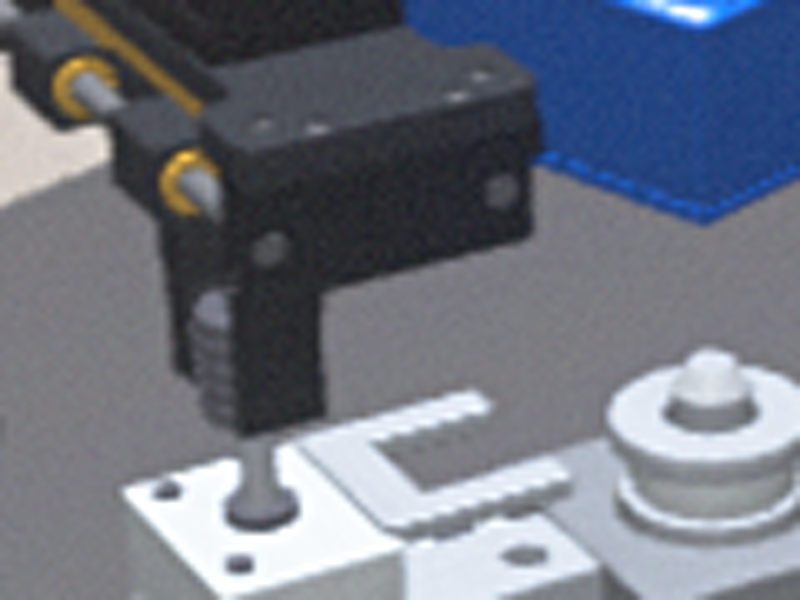

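Emit:
{"op": "play_rows", "data": {
  "targets": "-.8 0 0 0 0 0 -1; -1.2 0 0 0 0 0 -1; -1.2 0 0 0 0 0 -1; -.6 0 0 0 0 0 -1"
}}

```text
time: 27.98
position: [0.6389, -0.0556, 0.2763]
tool_rot: [-2.548, -1.837, -0.005]
ft_force: [3.2, 0.9, -7.3]
grip_width: 0.289
```

Run:
```python
from h import *
a=.075*RT[:,0]
plan(.6519-a[0],-.0177-a[1],.1125,1)
```

```text
t 27.98 grasp now [639.2 -55.2 112.3] tilt/rot err [ 0.001  -0.0029  0.0012] grip 0.289 F [ 3.2  0.9 -7.3] T [ 0.16 -0.81  0.01]
[-3.49  0.03 -0.03] [ 0.001 -0.003  0.001]
```

Emit:
{"op": "play_rows", "data": {
  "targets": "-1.1 0 0 .001 -.003 .001 -1; -1.1 0 0 0 0 0 -1; -.7 0 0 0 0 0 -1; 0 0 0 0 0 0 -1"
}}

```text
time: 28.48
position: [0.6287, -0.0865, 0.2763]
tool_rot: [2.55, 1.833, -0.002]
ft_force: [2.8, -1.5, -7.3]
grip_width: 0.293
```

Run:
```python
from h import *
a=.075*RT[:,0]
plan(.6519-a[0],-.0177-a[1],.1125,1)
```

```text
t 28.48 grasp now [628.6 -86.7 112.3] tilt/rot err [-0.      0.0013 -0.0014] grip 0.293 F [ 2.8 -1.5 -7.3] T [-0.25 -0.74  0.04]
[-0.24  0.02 -0.02] [-0.     0.001 -0.001]
```

Emit:
{"op": "play_rows", "data": {
  "targets": "-.24 0 0 0 .001 -.001 -1; 0 0 0 0 0 0 -1"
}}

```text
time: 28.72
position: [0.6279, -0.0888, 0.2763]
tool_rot: [2.549, 1.836, -0.001]
ft_force: [2.2, -1.5, -6.3]
grip_width: 0.289
```

Run:
```python
from h import *
a=.075*RT[:,0]
plan(.6519-a[0],-.0177-a[1],.0947,1)
```

```text
t 28.73 grasp now [627.8 -88.9 112.3] tilt/rot err [-0.      0.0006  0.0001] grip 0.289 F [ 2.2 -1.5 -6.3] T [-0.4  -0.74  0.02]
[0.   0.03 1.76] [-0.     0.001  0.   ]
```

Emit:
{"op": "play_rows", "data": {
  "targets": "0 0 .4 0 0 0 -1; 0 0 .4 0 0 0 -1; 0 0 .4 0 0 0 -1; 0 0 0 0 0 0 -1"
}}

```text
time: 29.22
position: [0.6279, -0.0887, 0.2636]
tool_rot: [2.548, 1.836, -0.002]
ft_force: [3.0, -0.8, -6.2]
grip_width: 0.288
```

Run:
```python
from h import *
a=.075*RT[:,0]
plan(.6519-a[0],-.0177-a[1],.0947,1)
```

```text
t 29.23 grasp now [627.8 -88.9  99.6] tilt/rot err [-0.      0.0013  0.0005] grip 0.288 F [ 3.  -0.8 -6.2] T [-0.16 -0.7   0.02]
[-0.    0.02  0.49] [-0.     0.001  0.   ]
```

Emit:
{"op": "play_rows", "data": {
  "targets": "0 0 .3 0 0 0 -1; 0 0 .25 0 0 0 -1; 0 0 .1 0 0 0 -1; 0 0 0 0 0 0 -1"
}}

```text
time: 29.72
position: [0.6279, -0.0886, 0.2588]
tool_rot: [2.548, 1.835, -0.002]
ft_force: [1.7, -0.7, -4.8]
grip_width: 0.292
```

Run:
```python
from h import *
a=.075*RT[:,0]
plan(.6519-a[0],-.0177-a[1],.0947,1)
e=shot('side','s11'); crop(e,180,170,320,275,'s11c')
```

```text
t 29.73 grasp now [627.9 -88.9  94.8] tilt/rot err [0.0003 0.0021 0.0005] grip 0.292 F [ 1.7 -0.7 -4.8] T [-0.15 -0.46 -0.  ]
[-0.02  0.02  0.01] [0.    0.002 0.   ]
```

View pics/s11c.png

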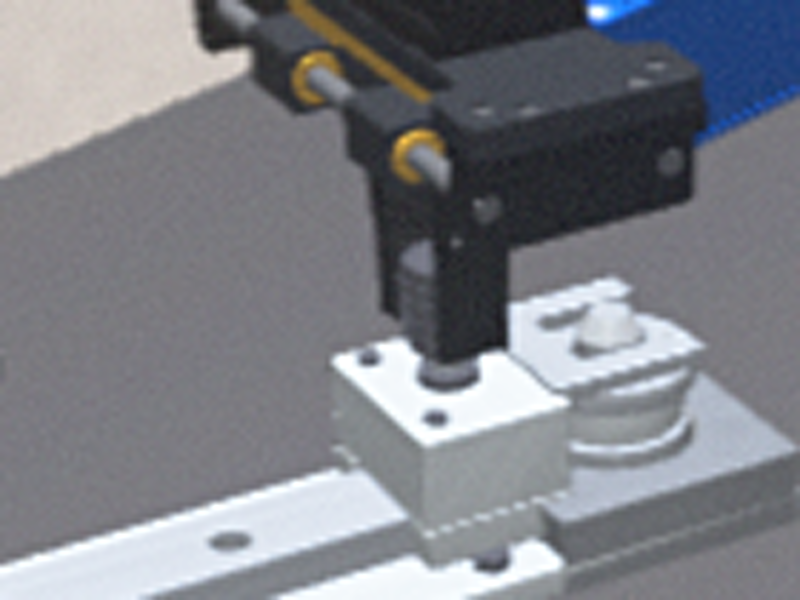

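Emit:
{"op": "play_rows", "data": {
  "targets": "0 0 .1 0 .002 0 -1; 0 0 .1 0 0 0 -1; 0 0 0 0 0 0 -1"
}}

```text
time: 30.15
position: [0.6279, -0.0886, 0.2588]
tool_rot: [2.549, 1.836, -0.0]
ft_force: [0.9, -0.1, -2.6]
grip_width: 0.291
```

Run:
```python
from h import *
a=.075*RT[:,0]
plan(.6519-a[0],-.0177-a[1],.0947,1)
```

```text
t 30.15 grasp now [628.  -88.7  94.8] tilt/rot err [0.0005 0.0007 0.0003] grip 0.291 F [ 0.9 -0.1 -2.6] T [-0.18 -0.14  0.02]
[-0.02  0.03  0.01] [0.001 0.001 0.   ]
```

Emit:
{"op": "play_rows", "data": {
  "targets": "0 0 .1 0 0 0 -1; 0 0 .1 0 0 0 -1; 0 0 .1 0 0 0 -1; 0 0 .1 0 0 0 -1"
}}

```text
time: 30.65
position: [0.628, -0.0884, 0.2586]
tool_rot: [2.548, 1.835, -0.002]
ft_force: [-2.8, -0.7, 5.6]
grip_width: 0.291
```

Run:
```python
from h import *
a=.075*RT[:,0]
plan(.6519-a[0],-.0177-a[1],.0947,1)
e=shot('side','s12'); crop(e,215,190,305,257,'s12c')
d=shot('top','t12')
```

```text
t 30.65 grasp now [628.1 -88.7  94.6] tilt/rot err [0.001 0.002 0.   ] grip 0.291 F [-2.8 -0.7  5.6] T [-0.1   0.64  0.05]
[-0.04  0.02 -0.01] [0.001 0.002 0.   ]
```

View pics/s12c.png

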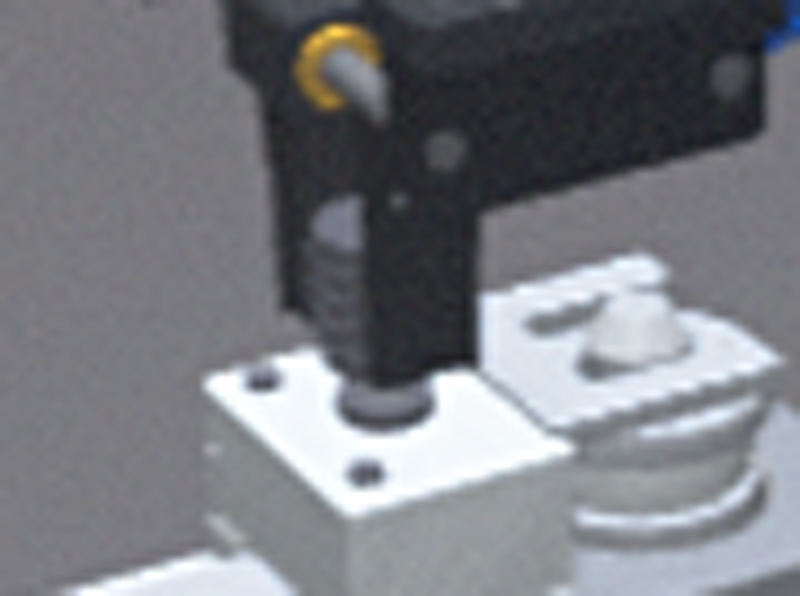

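View pics/t12.png

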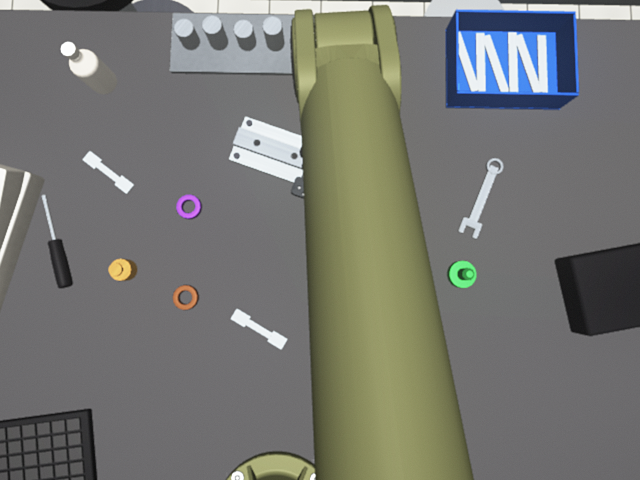

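```bash
python3 -c "
from h import *
print(ctrl.close_job()); s=ctrl.get_state(); print(s['time'],s['position'],s['grip_width'],s['ft_force'])"
```

```text
the job is handed in; nothing more can be done
None
the job is handed in; nothing more can be done
```

I stacked the grey steel body, the aluminium spacer and the disc in the pocket, in that order. I then pulled the plunger up 18 mm, slid the keeper 75 mm to the next hole and let the pin down. The job was handed in at about 30.7 s with the knob gripped at a 35 N setting.

**Stack:** Before the keeper was moved, the top view put the spigot and disc within about 2 mm of the pocket centre. The disc looked level. The top and side cameras disagreed on the pocket's position by about 4 mm along the side camera's depth direction. I chose a point between the two estimates, nearer the top camera's, and the body went in without resistance.

**Keeper and pin:** The grip point was back at 94.6 mm, against 94.7 mm when I gripped the knob with the pin home at the start. It did not go lower under a downward push of about 5.6 N, so I take the pin to be fully home. The last side view shows the fork over the disc, on each side of the spigot.

**Bystanders:** I touched none of them. In the last top view the ones I could see had not moved. The arm hid the thumbscrew and the turquoise body, so I could not check those two at the end.

The hand-in gave no verdict, and state reads after it were refused.

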